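Unclip a hand lantern's battery cover and load the missing cell

TASK

Unclip the battery cover of the hand lantern by pressing its snap tab in while you lift that side, and lay the cover top side up, flat on the bench, clear of everything. Then pick out the spare dry cell that is the same size as the one still in the lantern and lay it fully down in the empty bay, its raised end pointing to the lamp head like the other one. Leave the cover off, because the contacts will be checked next, and leave the other cells and the things lying about where they are.

Things in the scene. Friction and masses are not known exactly. Their poses are not given: they have to be found in the camera images.
- lantern: Hand lantern lying on its back, too heavy to shift: dark grey-green box 176 x 92 x 40 mm; round lamp head (88 mm in diameter, top z = 88 mm, x = 84 to 137 mm) at the +x end; low handle on the -y side (to y = -80 mm, z under 28 mm). Origin: centre of the underside; x to the lamp head, y to the snap-tab side, z up. The battery cover stands on its deck (z = 40 mm) over two bays in line along x.
- cover_seat (a point): Point on the lantern's deck, z = 40 mm, where the cover's origin lies while it is on; axes as the lantern's. Two tongue catches stand on the deck at y = -30.5 to -39.5 mm, x = 54 to 78 and -54 to -78 mm, 11 mm high, open towards +y.
- snap_catch (a point): Middle of the top of the catch that holds the tab's hook: 8.5 mm above the deck, 6 mm (y) x 34 mm (x), at lantern y = 33 to 39 mm.
- empty_bay (a point): Centre of the right cell when fully down in the empty bay (lantern x = -36.5, z = 49.5 mm); axes as the lantern's. The bay is 70 mm long, its floor 7 mm below the deck, 30 mm wide up to the deck, so the cell stands half out; at its ends an end wall (16 mm above the deck) and a partition (10 mm above the deck). The other bay, at +x, holds a cell 33 mm in diameter, 61 mm long.
- cover: Battery cover: black cap 158 (x) x 58 (y) x 38 mm, 0.1 kg. Origin: centre of the open underside. Snap tab in mid +y wall; from the -y wall, at x = 66 and -66 mm, rigid tongues (z 1.5 to 4.5 mm) reach to y = -35 mm under their catches, 3 mm free above and behind. With the tab in, raise the +y side 0.2 rad (at most 0.25) about the foot of the -y wall, draw 8 mm to +y (the cells bar over 11), lift.
- snap_tab (a joint): Angle of the springy tab in the cover's +y wall, hinged near the wall's top: 0 at rest (hook 3 mm under the snap catch), grows as it is pressed inward, stop at 0.18 rad; the hook clears the catch above 0.14. Pressing the pad to the stop takes about 6 N; it springs back. A pinch of 25 N across the cover at x = 0, pad against plain wall, fingertips 10 to 12 mm above the deck, holds it in.
- tab_pad (a point): Middle of the outer face (cover x = 0, y = 35, z = 17.5 mm) of the ribbed press pad on the snap tab, 22 mm wide (x) and 11 mm high, to be pressed towards cover -y. It stands 5 to 7 mm out of the wall, leaning, and is upright when pressed right in. Pinch width across the cover: 65 mm at rest, 61 mm pressed.
- cell_a: Loose dry cell, a plain black cylinder with a copper band, 33 mm in diameter and 61 mm long, lying on the bench. Origin: its centre; the x axis runs along the cell to the raised (+) end.
- cell_b: Loose dry cell, a plain black cylinder with a copper band, 26 mm in diameter and 50 mm long, lying on the bench. Origin: its centre; the x axis runs along the cell to the raised (+) end.
- cell_c: Loose dry cell, a plain black cylinder with a copper band, 33 mm in diameter and 91 mm long, lying on the bench. Origin: its centre; the x axis runs along the cell to the raised (+) end.
- cell_a_nub (a point): Tip of the small raised (+) end of cell_a, on its axis, 30.5 mm from its centre.
- bell: Pressed copper cow bell lying on its flat side, 88 x 82 x 53 mm; to be left alone. Origin near the centre of its underside; it reaches at most 60 mm from there.
- block: Hardwood block 46 (x) x 76 (y) x 38 mm; to be left alone. Origin: centre of its underside.
- clear_patch (a point): Middle of a clear patch of bench, about 180 (x) x 130 mm (y), between the loose cells and the standing cow bell; fit for laying down the cover with its length along world x. On the right half of the bench (y under 0.05 m) a heap of bells and tins up to 0.34 m tall stands beyond x = 0.56 m: carry things past in front of it.
- dolly: Grey forming dolly, a ball on a round foot, 62 mm in diameter and 87 mm tall, standing behind the lantern; to be left alone. Origin: centre of its underside.

How it is judged (in metres and radians):
On the way, in this order (a step that is already met when the one before it is completed fails the run):
1. the snap tab is pressed in while the cover is still on the lantern (value of joint snap_tab above 0.13 rad and distance between cover and cover_seat below 0.004 m), for 0.05 s.
2. the cover is lifted at least 15 mm off its seat with the tab still pressed (value of joint snap_tab above 0.1 rad and z of cover in the frame of cover_seat above 0.015 m), for 0.05 s.
3. the cover is put down on the bench by hand, not dropped (height (world z) of cover below 0.012 m and angle between cover's own z axis and vertical below 0.2 rad and contact force between the fingers and cover above 0.3 N), for 0.05 s.
4. the right cell is laid in the empty bay by hand, not dropped (horizontal distance between cell_a and empty_bay below 0.008 m and z of cell_a in the frame of empty_bay below 0.006 m and contact force between the fingers and cell_a above 0.3 N), for 0.05 s.
At the end, for the whole second after the job is handed in: Cover at rest, top up, flat on the bench (underside within 5 mm, 0.08 rad), touching nothing else; the 33 x 61 mm cell at rest in the empty bay (centre within 6 mm sideways and 3 mm in height, 0.1 rad), raised end towards the lamp head; the rest not moved over 20 mm (height (world z) of cover between -0.005 and 0.005 m and angle between cover's own z axis and vertical below 0.08 rad and linear speed of each of cover, cell_a below 0.02 m/s and contact force between cover and lantern below 0.05 N and contact force between cover and cell_b below 0.05 N and contact force between cover and cell_c below 0.05 N and contact force between cover and bell below 0.05 N and contact force between cover and block below 0.05 N and contact force between cover and dolly below 0.05 N and horizontal distance between cell_a and empty_bay below 0.006 m and z of cell_a in the frame of empty_bay between -0.003 and 0.003 m and angle between the x axis of cell_a and the x axis of empty_bay, either way round below 0.1 rad and x of cell_a_nub in the frame of empty_bay above 0.02 m).
It fails at once if the 26 mm cell is moved more than 20 mm (distance of cell_b from where it was at the start of the episode above 0.02 m).
It fails at once if the 91 mm cell is moved more than 20 mm (distance of cell_c from where it was at the start of the episode above 0.02 m).
It fails at once if the bell is moved more than 20 mm (distance of bell from where it was at the start of the episode above 0.02 m).
It fails at once if the block is moved more than 20 mm (distance of block from where it was at the start of the episode above 0.02 m).
It fails at once if the dolly is moved more than 20 mm (distance of dolly from where it was at the start of the episode above 0.02 m).
It also fails if it takes over 54 s, if anything falls off the work surface, if the arm or the gripper's body presses on something with over 40 N, if the wrist force passes 120 N, or if a joint passes its speed limit or range.

ROBOT

A 6-joint arm with a two-finger parallel gripper is mounted at the origin on a cart in front of the work surface, level with it; the furniture and walls round the work are solid. World frame = base frame: x ahead of the robot, y to its left, z up, the work surface at z = 0. Lengths are in mm, angles in rad, forces in N, time in s.
With the tool pointing down it reaches from about 275 to 1000 mm from the base axis. Payload 8.4 kg.
Tool frame: the origin (TCP) lies at the very end of the fingers, on their centre line; the grasp point (between the pads) lies 19 mm behind it (r.hold_point_z is the distance from the TCP to the grasp point, in mm); z points along the fingers, y is the line along which they close (so a half turn about z gives the same grasp; the last joint's range is limited). The gripper opens to 85 mm and grips with 20 to 120 N. Pads are 22 mm wide; open, the fingers measure 114 mm over their backs; the gripper's body (76 mm by 85 mm) begins 54 mm behind the grasp point. The pads swing forward as they close: fully open they stand 13 mm farther back than shut.
Start: joints at [1.111, 0.353, 1.633, -0, 1.155, -0.002], TCP at [276.234, 560.645, 231.281] pointing down, gripper open.
Joint ranges: [-2.63, 2.63], [-0.92, 2.1], [0.06, 2.66], [-1.3, 4.44], [0, 2.69], [-3.02, 3.02]. Speed limits (rad/s): [2.22, 2.22, 2.79, 3.14, 3.14, 3.14].

INTERFACE

Orientations are given as a 3x3 rotation matrix whose columns are the frame's x, y, z axes.
In Python, from rig import r gives the robot as it stands.
- The arm moves only by the tool send_rows, never from a script. Its argument "deltas" is a list of rows, each an object of numbers: "jaw": the finger opening in mm, from 0 to 85.4; "dx", "dy", "dz": the shift along the tool's x, y, z in mm; "ax", "ay", "az": the turn, a rotation vector about the tool's x, y, z in degrees. A call has 1 to 5 rows; each row is the pose to reach, as a shift and turn from the pose commanded when the call began, along the tool's axes at that moment; what a row does not reach only later rows make up. A row lasts 1/12 s, in which the tool goes at most 41.7 mm and 7.16 degrees, less where a joint would pass 70% of its speed; a pose out of reach is approached as far as the arm can. A call with a gripper value outside its range is refused whole. The fingers move at their own pace and stop on an object; the grip force is fixed at half the most. Time passes only in rows, so rows that repeat a pose let the fingers close. It gives the time, the measured TCP pose, the force, the opening and the grip force at its end, in the units of the state.
- r.get_state(): the state, without advancing time (a new reading comes with each control period).
- r.snapshot(name): name is "scene" or "top" or "wrist"; returns a dict with "image" (420x560x3 uint8, blue, green, red), "fovy" (degrees; the focal length in pixels is half the picture's height over the tangent of half this angle, whatever the lens; pixels are square), "cx", "cy" (the principal point, pixels), "R" (3x3) and "t" (3): a world point X has camera coordinates R X + t; the wrist camera has in their place "T_tool_cam" (4x4, takes a point from camera to tool coordinates, whose origin is the TCP and whose axes are the flange's). Camera axes: x right, y down, z forward; pixel columns grow to the right and rows downward; lengths in mm; the calibration is good to about 2 mm. The wrist camera is an equidistant fisheye: a pixel r from the principal point sees the ray r / f radians off the axis. A picture is of the moment at which its call begins: read the wrist's pose just before it. There is no depth.
- r.hand_in(): hands the job in; it is judged then, once.
Trained networks look in a picture, given as the dict that the camera call returned (one of the last four; its "shot" number tells which), for a name from the list of things; names that differ only in an ending like _2 or _b are one class to them, and where a whole thing is asked for, a point or a joint stands for the part that bears it (a point fixed in the world has none). Each returns a list of dicts, best first, with "score" (0 to 1); they miss things now and then, are a little off and sometimes report something else, mostly with a low value. They report only what shows in the picture. A call takes as long as a camera call.
- r.search_frame(picture, label): "extent" ([left, top, right, bottom] in pixels, round what is visible of it).
- r.place_of(picture, label): "uv" ([column, row] in pixels: a listed point, or the origin of a listed thing).
The state is a dict: "time": time; "joint_pos": joint angles; "qd": joint speeds; "effort": joint torques, N m; "tcp_pos": TCP position; "tcp_rot": TCP orientation; "contact_force": force on the tool from outside, world axes, zero at the start; "moment": the same for the moment, N m; "finger_gap": finger opening in mm; "gripper_force": force on a finger pad.
Only numpy, scipy, OpenCV 4.12 (cv2) and the standard library are available. Lean on these libraries where they do the work, as an engineer would, in place of code of your own. Each camera call takes 0.05 s, during which the arm holds its last target. There are 200 camera calls.

## Working session

There is one attempt and no reset: what is moved stays moved. The work goes in short steps, Python scripts to look and compute and a tool call to move; the robot and the scene stay as the last step left them, time stands still between calls to the robot, and variables do not carry over. Pictures are saved under pics/ and viewed, at most 10 in all, crops included, and the job is handed in when it is done.

Besides the shell and the picture viewer there is one more tool, called after ">>>" in YAML: its name, and indented under it one key for each argument. send_rows: Moves the arm, as the interface text tells. Its arguments: {"type":"object","properties":{"deltas":{"type":"array"}},"required":["deltas"]}

```bash
mkdir -p pics; cat > h.py <<'E'
import numpy as np, cv2
from rig import r
def ray(p,uv,st=None):
    f=p["image"].shape[0]/2/np.tan(np.radians(p["fovy"])/2)
    d=np.array([(uv[0]-p["cx"])/f,(uv[1]-p["cy"])/f])
    if "T_tool_cam" in p:
        th=np.linalg.norm(d); v=np.r_[d/max(th,1e-9)*np.sin(th),np.cos(th)]
        T=np.array(p["T_tool_cam"]); R=np.array(st["tcp_rot"]); 
        return R@T[:3,3]+np.array(st["tcp_pos"]), R@T[:3,:3]@v
    R=np.array(p["R"]);t=np.array(p["t"])
    return -R.T@t, R.T@np.r_[d,1]
def atz(p,uv,z,st=None):
    o,d=ray(p,uv,st); return o+d*(z-o[2])/d[2]
Z=dict(lantern=0,cover_seat=40,snap_catch=48.5,empty_bay=49.5,cover=40,tab_pad=57.5,cell_a=16.5,cell_b=13,cell_c=16.5,cell_a_nub=16.5,bell=0,block=0,clear_patch=0,dolly=0)
def survey(p,st=None,names=Z,n=2):
    for k in names:
        for e in r.place_of(p,k)[:n]:
            print(k,round(e["score"],2),np.round(e["uv"]),np.round(atz(p,e["uv"],Z[k],st),1))
E
python3 - <<'E'
from h import *
for n in("top","scene","wrist"):
    st=r.get_state();p=r.snapshot(n);cv2.imwrite(f"pics/{n}0.png",p["image"]);print(n,p["fovy"]);survey(p,st)
print(r.get_state()["tcp_rot"],r.get_state()["time"])
E
```

```text
top 53.24473136055913
lantern 0.8 [192. 194.] [548.3 120.7   0. ]
lantern 0.47 [190. 211.] [511.3 123.7   0. ]
cover_seat 0.91 [188. 191.] [550.9 121.6  40. ]
cover_seat 0.32 [218. 151.] [641.   55.3  40. ]
snap_catch 0.78 [188. 210.] [509.5 117.4  48.5]
snap_catch 0.28 [188. 193.] [547.  118.9  48.5]
empty_bay 0.59 [205. 188.] [556.2  81.9  49.5]
empty_bay 0.44 [409. 244.] [ 435.  -357.8   49.5]
cover 0.7 [186. 191.] [552.2 124.2  40. ]
cover 0.38 [190. 199.] [533.1 115.5  40. ]
tab_pad 0.58 [191. 209.] [510.1 110.   57.5]
cell_a 0.76 [263. 229.] [468.  -42.7  16.5]
cell_a 0.72 [184. 191.] [554.2 134.5  16.5]
cell_b 0.76 [263. 229.] [468.1 -42.5  13. ]
cell_b 0.72 [184. 191.] [554.6 135.3  13. ]
cell_c 0.76 [263. 229.] [468.  -42.7  16.5]
cell_c 0.72 [184. 191.] [554.2 134.5  16.5]
cell_a_nub 0.65 [215. 148.] [652.3  66.   16.5]
cell_a_nub 0.63 [261. 243.] [438.3 -37.6  16.5]
bell 0.71 [269. 194.] [548.  -55.8   0. ]
block 0.94 [362. 202.] [ 530.4 -267.     0. ]
clear_patch 0.84 [407. 243.] [ 435.6 -368.7    0. ]
clear_patch 0.18 [263. 230.] [468.  -41.9   0. ]
dolly 0.62 [217. 147.
[... 735 characters left out ...]
.    16.5]
cell_c 0.76 [264. 318.] [ 408.7 -251.5   16.5]
cell_a_nub 0.75 [228. 238.] [434.2 -38.7  16.5]
cell_a_nub 0.7 [282. 223.] [560.2 -62.3  16.5]
bell 0.68 [281. 222.] [567.7 -46.    0. ]
block 0.97 [323. 298.] [ 537.4 -264.5    0. ]
dolly 0.71 [296. 182.] [669.7  53.1   0. ]
wrist 65.70646984690485
lantern 0.75 [138. 408.] [545.4 117.7   0. ]
snap_catch 0.79 [109. 418.] [515.4  87.3  48.5]
cell_a 0.43 [  6. 387.] [ 414.  -256.2   16.5]
cell_b 0.43 [  6. 387.] [ 415.9 -264.5   13. ]
cell_c 0.43 [  6. 387.] [ 414.  -256.2   16.5]
[[-8.97025727e-01  4.41978329e-01 -3.07353456e-05]
 [ 4.41978330e-01  8.97025727e-01 -2.54678606e-05]
 [ 1.63141533e-05 -3.64296830e-05 -9.99999999e-01]] 2.25
```

View pics/top0.png

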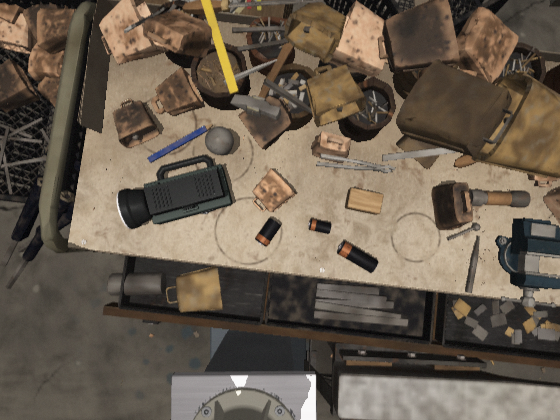

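View pics/scene0.png

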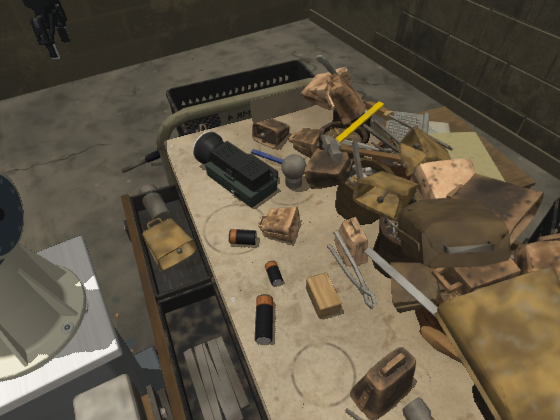

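The top picture shows the lantern at (190,192) with its lamp head to the left (world +y) and the tab side facing the robot. Cell_a (33x61) lies near (268,231), cell_b at (319,226), cell_c at (357,256), the bell at (270,190) and the block at (365,201). The scene picture agrees.

```bash
cat >> h.py <<'E'
from scipy.spatial.transform import Rotation as Ro
def down(yaw): # tool pointing down, tool y at world angle yaw (deg)
    a=np.radians(yaw); y=np.array([np.cos(a),np.sin(a),0]);z=np.array([0,0,-1.]);return np.c_[np.cross(y,z),y,z]
def delta(pos,R,st=None):
    st=st or r.get_state();R0=np.array(st["tcp_rot"])
    d=R0.T@(np.array(pos)-st["tcp_pos"]);a=Ro.from_matrix(R0.T@R).as_rotvec(degrees=True)
    print("d",np.round(d,1),"a",np.round(a,2),"rows",round(max(np.linalg.norm(d)/41.7,np.linalg.norm(a)/7.16),1))
E
python3 - <<'E'
from h import *
p=r.snapshot("wrist");print(np.round(p["T_tool_cam"],2),p["cx"],p["cy"])
delta([490,120,300],down(11.6))
E
```

```text
[[   0.     -0.96   -0.28   70.27]
 [   1.      0.      0.      0.38]
 [   0.     -0.28    0.96 -142.93]
 [   0.      0.      0.      1.  ]] 283.75953773879496 207.93083268362346
d [-386.5 -300.8  -68.7] a [-0.   -0.   52.17] rows 11.9
```

```bash
cat >> h.py <<'E'
def path(*wps,st=None):
    """wps: (pos,R); prints the calls (<=5 rows each), one end delta per call and its row count"""
    st=st or r.get_state();P=np.array(st["tcp_pos"]);R=np.array(st["tcp_rot"])
    for pos,R1 in wps:
        pos=np.array(pos,float);rv=Ro.from_matrix(R.T@R1).as_rotvec();L=np.linalg.norm(pos-P)
        n=max(int(np.ceil(max(L/38,np.degrees(np.linalg.norm(rv))/6.8))),1)
        P0,R0=P,R;k=0
        while k<n:
            m=min(5,n-k);k+=m;Pn=P0+(pos-P0)*k/n;Rn=R0@Ro.from_rotvec(rv*k/n).as_matrix()
            d=R.T@(Pn-P);a=Ro.from_matrix(R.T@Rn).as_rotvec(degrees=True)
            print(m,"rows d",np.round(d,1),"a",np.round(a,2));P,R=Pn,Rn
E
python3 - <<'E'
from h import *
path(([510,125,300],down(11.6)))
E
```

```text
5 rows d [-143.7 -102.7  -24.5] a [-0.   -0.   18.63]
5 rows d [-168.9  -51.4  -24.5] a [-0.   -0.   18.63]
4 rows d [-141.2    4.2  -19.6] a [-0.   -0.   14.91]
```

>>> send_rows:
  deltas:
    - {"dx": -144, "dy": -103, "dz": -25, "az": 18.6}
    - {"dx": -144, "dy": -103, "dz": -25, "az": 18.6}
    - {"dx": -144, "dy": -103, "dz": -25, "az": 18.6}
    - {"dx": -144, "dy": -103, "dz": -25, "az": 18.6}
    - {"dx": -144, "dy": -103, "dz": -25, "az": 18.6}

```text
schema error: expected keys jaw, dx, dy, dz, ax, ay, az
```

>>> send_rows:
  deltas:
    - {"dx": -169, "dy": -51, "dz": -25, "az": 18.6}
    - {"dx": -169, "dy": -51, "dz": -25, "az": 18.6}
    - {"dx": -169, "dy": -51, "dz": -25, "az": 18.6}
    - {"dx": -169, "dy": -51, "dz": -25, "az": 18.6}
    - {"dx": -169, "dy": -51, "dz": -25, "az": 18.6}

```text
schema error: expected keys jaw, dx, dy, dz, ax, ay, az
```

>>> send_rows:
  deltas:
    - {"dx": -141, "dy": 4, "dz": -20, "az": 14.9}
    - {"dx": -141, "dy": 4, "dz": -20, "az": 14.9}
    - {"dx": -141, "dy": 4, "dz": -20, "az": 14.9}
    - {"dx": -141, "dy": 4, "dz": -20, "az": 14.9}
    - {"dx": -141, "dy": 4, "dz": -20, "az": 14.9}

```text
schema error: expected keys jaw, dx, dy, dz, ax, ay, az
```

```bash
python3 - <<'E'
from h import *
st=r.get_state();p=r.snapshot("wrist");cv2.imwrite("pics/w1.png",p["image"]);print(st["time"],np.round(st["tcp_pos"],1),np.round(st["tcp_rot"],3),np.round(st["joint_pos"],2))
survey(p,st)
E
```

```text
2.3 [276.2 560.6 231.3] [[-0.897  0.442 -0.   ]
 [ 0.442  0.897  0.   ]
 [ 0.    -0.    -1.   ]] [ 1.11  0.35  1.63  0.    1.16 -0.  ]
snap_catch 0.94 [115. 415.] [510.3 108.4  48.5]
tab_pad 0.68 [  5. 387.] [ 389.4 -165.8   57.5]
cell_a 0.73 [141. 408.] [532.  143.4  16.5]
cell_a 0.5 [  5. 389.] [ 418.  -271.5   16.5]
cell_b 0.73 [141. 408.] [535.1 139.   13. ]
cell_b 0.5 [  5. 389.] [ 420. -280.   13.]
cell_c 0.73 [141. 408.] [532.  143.4  16.5]
cell_c 0.5 [  5. 389.] [ 418.  -271.5   16.5]
dolly 0.66 [139. 408.] [544.7 120.3   0. ]
```

View pics/w1.png

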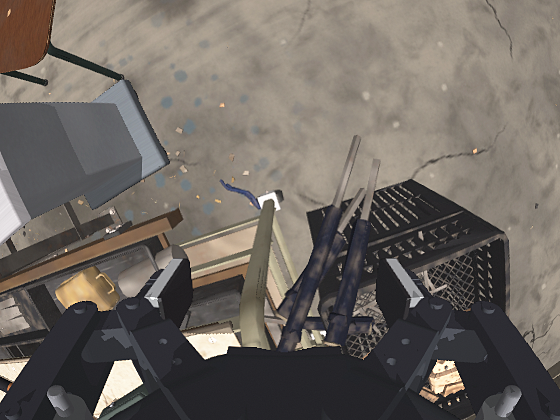

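The rows need all seven keys, so nothing moved. This picture still shows the start pose: floor, and the lantern only just at the bottom edge.

>>> send_rows:
  deltas:
    - {"jaw": 85, "dx": -144, "dy": -103, "dz": -25, "ax": 0, "ay": 0, "az": 18.6}
    - {"jaw": 85, "dx": -144, "dy": -103, "dz": -25, "ax": 0, "ay": 0, "az": 18.6}
    - {"jaw": 85, "dx": -144, "dy": -103, "dz": -25, "ax": 0, "ay": 0, "az": 18.6}
    - {"jaw": 85, "dx": -144, "dy": -103, "dz": -25, "ax": 0, "ay": 0, "az": 18.6}
    - {"jaw": 85, "dx": -144, "dy": -103, "dz": -25, "ax": 0, "ay": 0, "az": 18.6}

```text
time: 3.47
tcp_pos: [361.7, 400.7, 257.1]
tcp_rot: [[-0.708, 0.706, 0.001], [0.706, 0.708, -0.001], [-0.002, 0.0, -1.0]]
contact_force: [-0.2, 0.2, 0.2]
finger_gap: 84.9
gripper_force: 0.0
```

>>> send_rows:
  deltas:
    - {"jaw": 85, "dx": -169, "dy": -51, "dz": -25, "ax": 0, "ay": 0, "az": 18.6}
    - {"jaw": 85, "dx": -169, "dy": -51, "dz": -25, "ax": 0, "ay": 0, "az": 18.6}
    - {"jaw": 85, "dx": -169, "dy": -51, "dz": -25, "ax": 0, "ay": 0, "az": 18.6}
    - {"jaw": 85, "dx": -169, "dy": -51, "dz": -25, "ax": 0, "ay": 0, "az": 18.6}
    - {"jaw": 85, "dx": -169, "dy": -51, "dz": -25, "ax": 0, "ay": 0, "az": 18.6}

```text
time: 3.88
tcp_pos: [445.9, 245.6, 282.4]
tcp_rot: [[-0.445, 0.895, 0.002], [0.895, 0.445, -0.001], [-0.002, 0.002, -1.0]]
contact_force: [0.1, 0.1, 0.6]
finger_gap: 84.8
gripper_force: 0.0
```

>>> send_rows:
  deltas:
    - {"jaw": 85, "dx": -141, "dy": 4, "dz": -20, "ax": 0, "ay": 0, "az": 14.9}
    - {"jaw": 85, "dx": -141, "dy": 4, "dz": -20, "ax": 0, "ay": 0, "az": 14.9}
    - {"jaw": 85, "dx": -141, "dy": 4, "dz": -20, "ax": 0, "ay": 0, "az": 14.9}
    - {"jaw": 85, "dx": -141, "dy": 4, "dz": -20, "ax": 0, "ay": 0, "az": 14.9}
    - {"jaw": 85, "dx": -141, "dy": 4, "dz": -20, "ax": 0, "ay": 0, "az": 14.9}

```text
time: 4.3
tcp_pos: [512.3, 122.3, 302.0]
tcp_rot: [[-0.199, 0.98, 0.002], [0.98, 0.199, -0.0], [-0.001, 0.002, -1.0]]
contact_force: [-0.5, -0.3, 0.1]
finger_gap: 85.0
gripper_force: 0.0
```

```bash
python3 - <<'E'
from h import *
st=r.get_state();p=r.snapshot("wrist");cv2.imwrite("pics/w2.png",p["image"]);print(st["time"],np.round(st["tcp_pos"],1),np.round(st["tcp_rot"],3),np.round(st["joint_pos"],2))
survey(p,st)
E
```

```text
4.3 [512.3 122.3 302. ] [[-0.199  0.98   0.002]
 [ 0.98   0.199 -0.   ]
 [-0.001  0.002 -1.   ]] [ 0.23  0.13  1.76 -0.    1.25  0.03]
lantern 0.43 [226. 277.] [459.1 -60.6   0. ]
cover_seat 0.36 [282. 289.] [543.6 -41.   40. ]
snap_catch 0.95 [279. 182.] [508.5 111.   48.5]
cover 0.68 [309. 184.] [547.4 115.8  40. ]
tab_pad 0.51 [283. 184.] [513.9 112.3  57.5]
cell_a 0.81 [226. 277.] [460.6 -52.1  16.5]
cell_a 0.62 [226. 337.] [ 472.9 -167.2   16.5]
cell_b 0.81 [226. 277.] [460.3 -54.1  13. ]
cell_b 0.62 [226. 337.] [ 472.7 -170.1   13. ]
cell_c 0.81 [226. 277.] [460.6 -52.1  16.5]
cell_c 0.62 [226. 337.] [ 472.9 -167.2   16.5]
cell_a_nub 0.98 [215. 265.] [440.9 -35.4  16.5]
bell 0.59 [284. 288.] [551.7 -62.1  -0. ]
bell 0.37 [374. 235.] [665.4  51.7   0. ]
clear_patch 0.43 [372. 235.] [663.3  51.    0. ]
dolly 0.69 [372. 233.] [661.2  54.5   0. ]
```

View pics/w2.png

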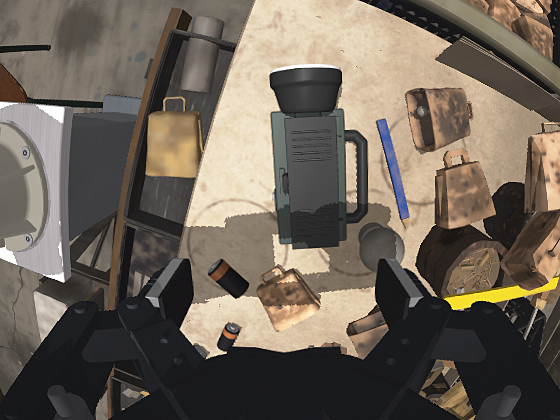

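The wrist picture shows the lantern upright at columns 273-370, lamp head at (305,85), the cover top at about columns 286-340 and rows 117-247. The tab is at (284,182), cell_a at (228,277) with its nub probably at the upper-left end. I'll enlarge the lantern for corners.

```bash
python3 - <<'E'
import cv2
im=cv2.imread("pics/w2.png")
a=cv2.resize(im[100:265,255:370],None,fx=3.6,fy=3.6,interpolation=cv2.INTER_CUBIC)
b=cv2.resize(im[250:310,195:260],None,fx=5,fy=5,interpolation=cv2.INTER_CUBIC)
import numpy as np
a=np.clip(a.astype(float)*2,0,255).astype(np.uint8)
c=np.zeros((600,a.shape[1]+b.shape[1],3),np.uint8);c[:a.shape[0],:a.shape[1]]=a[:600];c[:b.shape[0],a.shape[1]:]=b
cv2.imwrite("pics/c1.png",c);print(c.shape)
E
```

```text
(600, 739, 3)
```

View pics/c1.png

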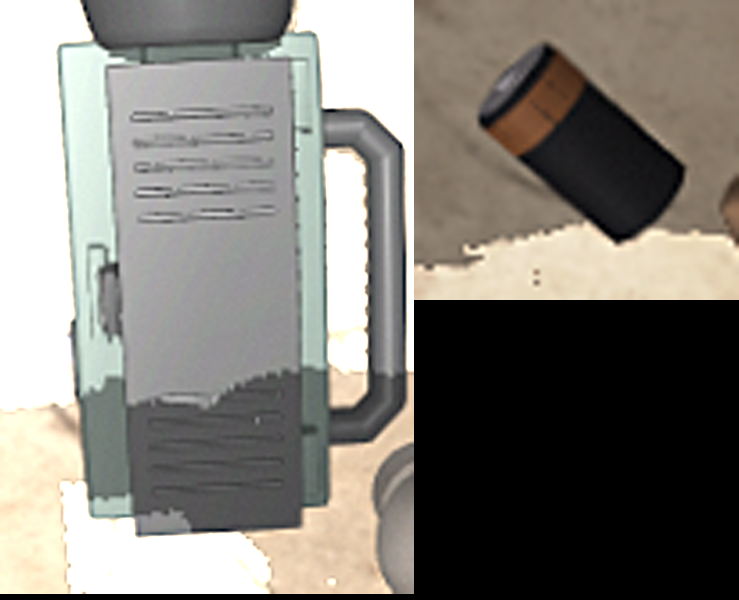

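The crop shows the cover top corners at crop (107,67), (289,60), (301,525), (137,534), and deck corners at (60,46), (320,33), (328,503), (92,517). The pad is at (110,300). Cell_a's silver raised end is at its copper-band end, upper left.

```bash
python3 - <<'E'
from h import *
st=r.get_state();p=r.snapshot("wrist")
def fit(px,z,L,W,x0=0):
    w=np.array([atz(p,(255+u/3.6,100+v/3.6),z,st)[:2] for u,v in px])
    m=np.array([[L/2,W/2],[L/2,-W/2],[-L/2,-W/2],[-L/2,W/2]])
    c=w.mean(0);A=(w-c).T@m;U,_,V=np.linalg.svd(A);R=U@np.diag([1,np.linalg.det(U@V)])@V
    print(z,np.round(c,1),"yaw",round(np.degrees(np.arctan2(R[1,0],R[0,0])),2),"resid",np.round(w-(c+m@R.T),1).tolist(),[round(float(np.linalg.norm(w[i]-w[i-1])),1) for i in range(4)])
fit([(107,67),(289,60),(301,525),(137,534)],78,158,58)
fit([(60,46),(320,33),(328,503),(92,517)],40,176,92)
for z in(50,57.5):print(atz(p,(255+105/3.6,100+300/3.6),z,st))
print(st["time"])
E
```

```text
78 [545.5 125.2] yaw 105.34 resid [[0.8, -1.0], [-0.3, -1.9], [-1.1, 0.9], [0.5, 2.0]] [155.0, 56.7, 155.2, 56.2]
40 [546.  125.5] yaw 105.15 resid [[1.9, -1.9], [-0.7, -2.1], [-2.1, 1.5], [1.0, 2.6]] [171.4, 89.5, 172.2, 88.7]
[513.12759622 114.54688271  50.        ]
[512.80028414 116.05696323  57.5       ]
5.05
```

>>> send_rows:
  deltas:
    - {"jaw": 62, "dx": 0, "dy": 0, "dz": 0, "ax": 0, "ay": 0, "az": 3.8}
    - {"jaw": 62, "dx": 0, "dy": 0, "dz": 0, "ax": 0, "ay": 0, "az": 3.8}
    - {"jaw": 62, "dx": 0, "dy": 0, "dz": 0, "ax": 0, "ay": 0, "az": 3.8}
    - {"jaw": 62, "dx": 0, "dy": 0, "dz": 0, "ax": 0, "ay": 0, "az": 3.8}
    - {"jaw": 62, "dx": 0, "dy": 0, "dz": 0, "ax": 0, "ay": 0, "az": 3.8}

```text
time: 5.52
tcp_pos: [510.4, 124.9, 301.3]
tcp_rot: [[-0.138, 0.99, -0.0], [0.99, 0.138, -0.0], [-0.0, -0.0, -1.0]]
contact_force: [-0.3, 0.8, 0.5]
finger_gap: 61.9
gripper_force: 0.0
```

```bash
python3 - <<'E'
from h import *
st=r.get_state();p=r.snapshot("wrist");cv2.imwrite("pics/w3.png",p["image"]);print(st["time"],st["finger_gap"],np.round(st["tcp_pos"],1),np.round(st["tcp_rot"],3))
survey(p,st,["cover","cover_seat","tab_pad","snap_catch","lantern"],1)
a=cv2.imread("pics/w2.png")[240:340,100:290];b=p["image"][240:340,100:290]
c=np.clip(cv2.resize(np.vstack([a,b]),None,fx=3,fy=3,interpolation=cv2.INTER_CUBIC).astype(float)*1.5,0,255)
cv2.imwrite("pics/c2.png",c)
E
```

```text
5.5167 61.90880439206989 [510.4 124.9 301.3] [[-0.138  0.99  -0.   ]
 [ 0.99   0.138 -0.   ]
 [-0.    -0.    -1.   ]]
cover 0.66 [310. 179.] [543.9 121.8  40. ]
tab_pad 0.49 [281. 186.] [508.9 112.6  57.5]
snap_catch 0.65 [280. 186.] [507.9 109.5  48.5][ WARN:0@3.355] global loadsave.cpp:1063 imwrite_ Unsupported depth image for selected encoder is fallbacked to CV_8U.
```

View pics/c2.png

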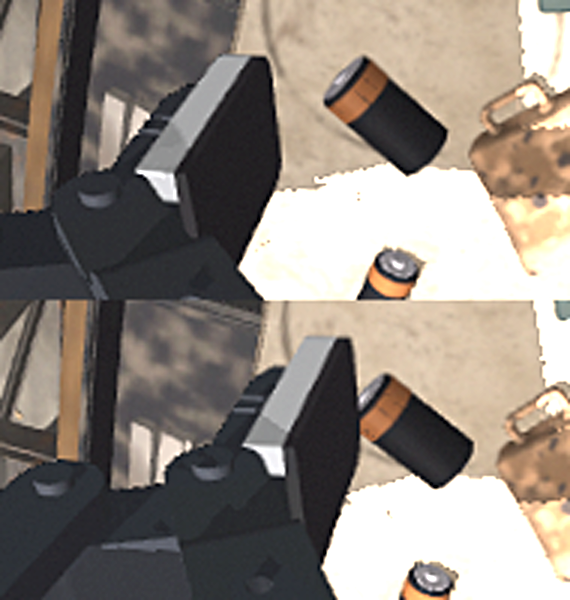

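```bash
python3 - <<'E'
from h import *
p=r.snapshot("wrist");st=dict(tcp_rot=np.eye(3),tcp_pos=np.zeros(3))
for h,px in((42.5,[(268,58),(281,160),(180,203),(243,56)]),(31,[(350,40),(357,140),(287,145),(340,38)])):
    for u,v in px:
        o,d=ray(p,(100+u/3,240+v/3),st);print(h,(u,v),[np.round(o+d*((s*h-o[1])/d[1]),1).tolist() for s in(-1,1)][0])
E
```

```text
42.5 (268, 58) [9.5, -42.5, -14.2]
42.5 (281, 160) [-8.3, -42.5, -14.2]
42.5 (180, 203) [9.4, -42.5, -54.0]
42.5 (243, 56) [14.9, -42.5, -25.3]
31 (350, 40) [10.0, -31.0, -7.9]
31 (357, 140) [-7.0, -31.0, -9.2]
31 (287, 145) [13.4, -31.0, -46.2]
31 (340, 38) [13.2, -31.0, -14.4]
```

The tips stand about 7.5 mm behind the TCP at 62 mm opening and 13-14 mm at 85. I'll move over the cover and check once closer.

```bash
python3 - <<'E'
from h import *
path(([545.5,123.7,160],down(15.2)))
E
```

```text
4 rows d [ -6.1  34.6 141.3] a [ 0.    0.   -7.32]
```

>>> send_rows:
  deltas:
    - {"jaw": 85, "dx": -6.1, "dy": 34.6, "dz": 141.3, "ax": 0, "ay": 0, "az": -7.3}
    - {"jaw": 85, "dx": -6.1, "dy": 34.6, "dz": 141.3, "ax": 0, "ay": 0, "az": -7.3}
    - {"jaw": 85, "dx": -6.1, "dy": 34.6, "dz": 141.3, "ax": 0, "ay": 0, "az": -7.3}
    - {"jaw": 85, "dx": -6.1, "dy": 34.6, "dz": 141.3, "ax": 0, "ay": 0, "az": -7.3}
    - {"jaw": 85, "dx": -6.1, "dy": 34.6, "dz": 141.3, "ax": 0, "ay": 0, "az": -7.3}

```text
time: 6.28
tcp_pos: [543.3, 123.0, 155.2]
tcp_rot: [[-0.262, 0.965, -0.007], [0.965, 0.262, -0.002], [0.0, -0.008, -1.0]]
contact_force: [-0.3, 0.2, 0.2]
finger_gap: 85.0
gripper_force: 0.0
```

```bash
python3 - <<'E'
from h import *
st=r.get_state();p=r.snapshot("wrist");cv2.imwrite("pics/w4.png",p["image"]);print(st["time"],np.round(st["tcp_pos"],1),np.round(st["tcp_rot"],3))
survey(p,st,["cover","tab_pad","snap_catch"],1)
im=np.clip(p["image"].astype(float)*1.7,0,255).astype(np.uint8);cv2.imwrite("pics/w4b.png",cv2.resize(im[:390,150:470],None,fx=1.5,fy=1.5,interpolation=cv2.INTER_CUBIC))
E
```

```text
6.2833 [543.3 123.  155.2] [[-0.262  0.965 -0.007]
 [ 0.965  0.262 -0.002]
 [ 0.    -0.008 -1.   ]]
cover 0.9 [289. 207.] [547.7 121.   40. ]
tab_pad 0.62 [242. 213.] [512.  112.   57.5]
snap_catch 0.78 [239. 208.] [508.1 112.1  48.5]
```

View pics/w4b.png

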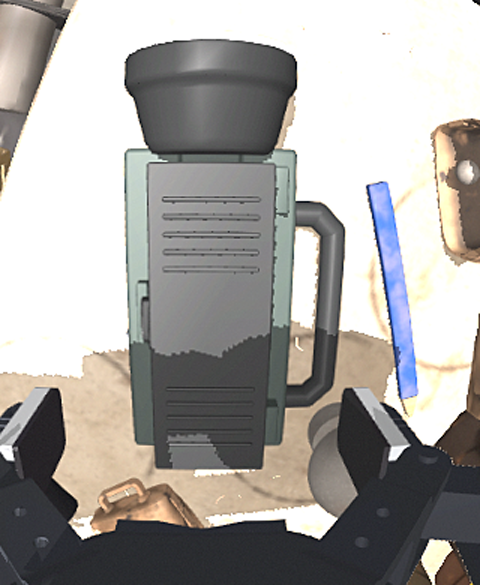

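The picture shows the cover top corners at crop (147,163), (274,162), (264,469), (156,469), deck corners at (126,150), (297,150), (282,443), (136,444), and the pad at (146,320).

```bash
python3 - <<'E'
from h import *
st=r.get_state();p=r.snapshot("wrist");print(np.round(st["tcp_pos"],1),np.round(st["tcp_rot"],3).tolist())
s2=r.get_state();print(np.round(s2["tcp_pos"],1))
def fit(px,z,L,W,x0=0):
    w=np.array([atz(p,(150+u/1.5,v/1.5),z,st)[:2] for u,v in px])
    m=np.array([[L/2,W/2],[L/2,-W/2],[-L/2,-W/2],[-L/2,W/2]])
    c=w.mean(0);A=(w-c).T@m;U,_,V=np.linalg.svd(A);R=U@np.diag([1,np.linalg.det(U@V)])@V
    print(z,np.round(c,1),"yaw",round(np.degrees(np.arctan2(R[1,0],R[0,0])),2),np.round((w-c)@R,1).tolist())
fit([(147,163),(274,162),(264,469),(156,469)],78,158,58)
fit([(126,150),(297,150),(282,443),(136,444)],40,176,92)
print(atz(p,(150+143/1.5,320/1.5),57.5,st))
E
```

```text
[546.4 124.  161.9] [[-0.262, 0.965, 0.002], [0.965, 0.262, 0.001], [-0.0, 0.002, -1.0]]
[546.5 124.  162.1]
78 [552.5 121.2] yaw 105.44 [[81.0, 29.3], [81.5, -29.2], [-81.6, -30.1], [-80.9, 30.1]]
40 [553.1 122.2] yaw 105.11 [[88.5, 46.0], [89.1, -46.3], [-88.6, -46.2], [-89.0, 46.4]]
[518.32464207 111.23195988  57.5       ]
```

The w4 picture was taken while the arm was still swinging. I'll carry its corners over to a settled picture by image alignment.

```bash
cat > fit.py <<'E'
from h import *
def fit(w,L,W):
    m=np.array([[L/2,W/2],[L/2,-W/2],[-L/2,-W/2],[-L/2,W/2]])
    c=w.mean(0);A=(w-c).T@m;U,_,V=np.linalg.svd(A);R=U@np.diag([1,np.linalg.det(U@V)])@V
    print(np.round(c,1),"yaw",round(np.degrees(np.arctan2(R[1,0],R[0,0])),2),np.round((w-c)@R,1).tolist())
st=r.get_state();p=r.snapshot("wrist");print(np.round(st["tcp_pos"],1),st["time"])
a=cv2.imread("pics/w4.png",0)[80:330,220:360];b=cv2.cvtColor(p["image"],6)[80:330,220:360]
cc,M=cv2.findTransformECC(a,b,np.eye(2,3,dtype=np.float32),cv2.MOTION_AFFINE);print(cc,M)
def mp(px): 
    q=np.array([[150+u/1.5-220,v/1.5-80,1] for u,v in px]);return q@M.T+[220,80]
for px,z,L,W in(([(147,163),(274,162),(264,469),(156,469)],78,158,58),([(126,150),(297,150),(282,443),(136,444)],40,176,92)):
    fit(np.array([atz(p,u,z,st)[:2] for u in mp(px)]),L,W)
print(atz(p,mp([(143,320)])[0],57.5,st))
survey(p,st,["cover","tab_pad","snap_catch"],1)
E
python3 fit.py
```

```text
[546.5 124.  162.1] 6.5333
0.9924315674993802 [[ 9.7592324e-01  4.0168362e-03 -4.3570099e+00]
 [-4.8020817e-03  9.7798294e-01  1.3671445e+00]]
[548.1 121.9] yaw 105.44 [[78.8, 28.5], [79.4, -28.6], [-79.1, -29.1], [-79.1, 29.2]]
[548.  122.7] yaw 105.15 [[86.2, 44.8], [86.8, -45.2], [-85.9, -44.7], [-87.1, 45.2]]
[514.74558252 111.66606407  57.5       ]
cover 0.69 [283. 203.] [546.6 122.4  40. ]
tab_pad 0.71 [239. 212.] [513.6 111.   57.5]
```

```bash
python3 - <<'E'
from h import *
path(([547,122,70],down(15.3)))
E
```

```text
3 rows d [-2.   0.3 91.3] a [ 0.12  0.01 -0.12]
```

>>> send_rows:
  deltas:
    - {"jaw": 85, "dx": -1, "dy": 0.2, "dz": 30, "ax": 0.1, "ay": 0, "az": -0.1}
    - {"jaw": 85, "dx": -2, "dy": 0.3, "dz": 60, "ax": 0.1, "ay": 0, "az": -0.1}
    - {"jaw": 85, "dx": -2, "dy": 0.3, "dz": 91.3, "ax": 0.1, "ay": 0, "az": -0.1}
    - {"jaw": 85, "dx": -2, "dy": 0.3, "dz": 91.3, "ax": 0.1, "ay": 0, "az": -0.1}
    - {"jaw": 85, "dx": -2, "dy": 0.3, "dz": 91.3, "ax": 0.1, "ay": 0, "az": -0.1}

```text
time: 7.15
tcp_pos: [545.4, 121.6, 68.2]
tcp_rot: [[-0.263, 0.965, -0.004], [0.965, 0.263, -0.001], [0.0, -0.005, -1.0]]
contact_force: [-0.2, 0.9, 1.2]
finger_gap: 85.1
gripper_force: 0.0
```

>>> send_rows:
  deltas:
    - {"jaw": 85, "dx": 0, "dy": 0, "dz": 0, "ax": 0, "ay": 0, "az": 0}
    - {"jaw": 85, "dx": 0, "dy": 0, "dz": 0, "ax": 0, "ay": 0, "az": 0}

```text
time: 7.32
tcp_pos: [547.9, 122.2, 70.8]
tcp_rot: [[-0.263, 0.965, 0.001], [0.965, 0.263, 0.0], [-0.0, 0.001, -1.0]]
contact_force: [0.3, 0.4, -0.1]
finger_gap: 84.7
gripper_force: 0.0
```

```bash
python3 - <<'E'
from h import *
st=r.get_state();p=r.snapshot("wrist");cv2.imwrite("pics/w5.png",p["image"])
survey(p,st,["cover","tab_pad","snap_catch"],1)
for i in range(3): r.snapshot("wrist");st=r.get_state();print(st["time"],np.round(st["tcp_pos"],1),np.round(st["tcp_rot"],3).tolist(),np.round(st["contact_force"],1))
path(([547,122,44.5],down(15.3)))
E
```

```text
cover 0.7 [282. 248.] [548.  118.8  40. ]
tab_pad 0.47 [214. 257.] [512.1 110.8  57.5]
snap_catch 0.9 [215. 247.] [510.5 112.2  48.5]
7.5667 [546.9 122.   69.7] [[-0.263, 0.965, -0.0], [0.965, 0.263, -0.0], [-0.0, -0.0, -1.0]] [ 0.9 -0.5 -0.4]
7.6167 [546.7 121.9  69.4] [[-0.263, 0.965, -0.001], [0.965, 0.263, -0.0], [-0.0, -0.001, -1.0]] [ 0.7 -0.4 -0.6]
7.6667 [546.6 121.9  69.2] [[-0.263, 0.965, -0.001], [0.965, 0.263, -0.0], [-0.0, -0.001, -1.0]] [ 0.1 -0.3 -0.5]
1 rows d [ 0.   0.5 24.7] a [-0.06  0.   -0.03]
```

View pics/w5.png

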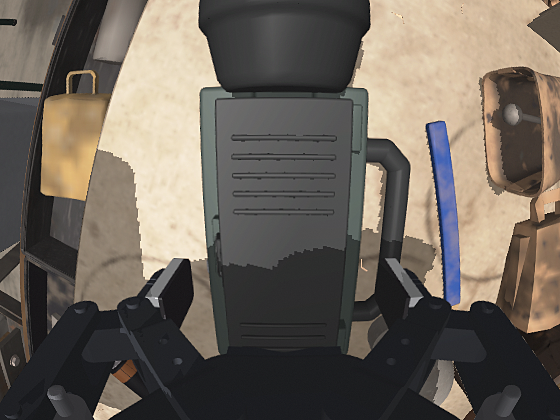

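Fingers straddle the cover, with the pad at (217,245) just ahead of the left finger. Descend, then close.

>>> send_rows:
  deltas:
    - {"jaw": 85, "dx": 0, "dy": 0.2, "dz": 8, "ax": 0, "ay": 0, "az": 0}
    - {"jaw": 85, "dx": 0, "dy": 0.2, "dz": 16, "ax": 0, "ay": 0, "az": 0}
    - {"jaw": 85, "dx": 0, "dy": 0.2, "dz": 24, "ax": 0, "ay": 0, "az": 0}
    - {"jaw": 85, "dx": 0, "dy": 0.2, "dz": 24, "ax": 0, "ay": 0, "az": 0}
    - {"jaw": 85, "dx": 0, "dy": 0.2, "dz": 24, "ax": 0, "ay": 0, "az": 0}

```text
time: 8.08
tcp_pos: [545.7, 121.7, 43.6]
tcp_rot: [[-0.263, 0.965, -0.004], [0.965, 0.263, -0.001], [0.0, -0.004, -1.0]]
contact_force: [0.6, 0.6, 0.0]
finger_gap: 85.3
gripper_force: 0.0
```

>>> send_rows:
  deltas:
    - {"jaw": 72, "dx": 0, "dy": 0, "dz": 0, "ax": 0, "ay": 0, "az": 0}
    - {"jaw": 70, "dx": 0, "dy": 0, "dz": 0, "ax": 0, "ay": 0, "az": 0}
    - {"jaw": 70, "dx": 0, "dy": 0, "dz": 0, "ax": 0, "ay": 0, "az": 0}
    - {"jaw": 70, "dx": 0, "dy": 0, "dz": 0, "ax": 0, "ay": 0, "az": 0}
    - {"jaw": 70, "dx": 0, "dy": 0, "dz": 0, "ax": 0, "ay": 0, "az": 0}

```text
time: 8.5
tcp_pos: [546.6, 121.9, 44.9]
tcp_rot: [[-0.263, 0.965, -0.001], [0.965, 0.263, -0.0], [-0.0, -0.001, -1.0]]
contact_force: [-0.5, 0.1, -0.3]
finger_gap: 69.6
gripper_force: 0.1
```

```bash
python3 - <<'E'
from h import *
st=r.get_state();print(st["time"],np.round(st["tcp_pos"],1),np.round(st["tcp_rot"],3).tolist(),np.round(st["contact_force"],1),st["finger_gap"])
delta([547,122,44.5],down(15.3))
E
```

```text
8.5 [546.6 121.9  44.9] [[-0.263, 0.965, -0.001], [0.965, 0.263, -0.0], [-0.0, -0.001, -1.0]] [-0.5  0.1 -0.3] 69.60918595519163
d [0.  0.4 0.4] a [-0.08  0.   -0.03] rows 0.0
```

Good. Close.

>>> send_rows:
  deltas:
    - {"jaw": 66, "dx": 0, "dy": 0, "dz": 0, "ax": 0, "ay": 0, "az": 0}
    - {"jaw": 64, "dx": 0, "dy": 0, "dz": 0, "ax": 0, "ay": 0, "az": 0}
    - {"jaw": 62, "dx": 0, "dy": 0, "dz": 0, "ax": 0, "ay": 0, "az": 0}
    - {"jaw": 60, "dx": 0, "dy": 0, "dz": 0, "ax": 0, "ay": 0, "az": 0}
    - {"jaw": 58, "dx": 0, "dy": 0, "dz": 0, "ax": 0, "ay": 0, "az": 0}

```text
time: 8.92
tcp_pos: [547.7, 122.2, 45.7]
tcp_rot: [[-0.263, 0.965, 0.001], [0.965, 0.263, 0.0], [-0.0, 0.001, -1.0]]
contact_force: [0.5, 0.3, 7.8]
finger_gap: 58.7
gripper_force: 62.2
```

>>> send_rows:
  deltas:
    - {"jaw": 55, "dx": 0, "dy": 0, "dz": 0, "ax": 0, "ay": 0, "az": 0}
    - {"jaw": 55, "dx": 0, "dy": 0, "dz": 0, "ax": 0, "ay": 0, "az": 0}
    - {"jaw": 55, "dx": 0, "dy": 0, "dz": 0, "ax": 0, "ay": 0, "az": 0}

```text
time: 9.17
tcp_pos: [547.7, 122.2, 45.7]
tcp_rot: [[-0.263, 0.965, 0.001], [0.965, 0.263, 0.0], [-0.0, 0.001, -1.0]]
contact_force: [-0.6, -0.1, 8.7]
finger_gap: 58.9
gripper_force: 62.4
```

```bash
python3 - <<'E'
from h import *
p=r.snapshot("wrist");im=np.clip(p["image"].astype(float)*1.6,0,255).astype(np.uint8)
cv2.imwrite("pics/w6.png",cv2.resize(im[130:400,130:440],None,fx=2.2,fy=2.2,interpolation=cv2.INTER_CUBIC))
st=r.get_state();survey(p,st,["cover","tab_pad","snap_catch"],1)
E
```

```text
cover 0.92 [285. 263.] [548.7 121.3  40. ]
tab_pad 0.17 [286. 263.] [546.8 129.5  57.5]
snap_catch 0.9 [206. 267.] [511.1 112.6  48.5]
```

View pics/w6.png

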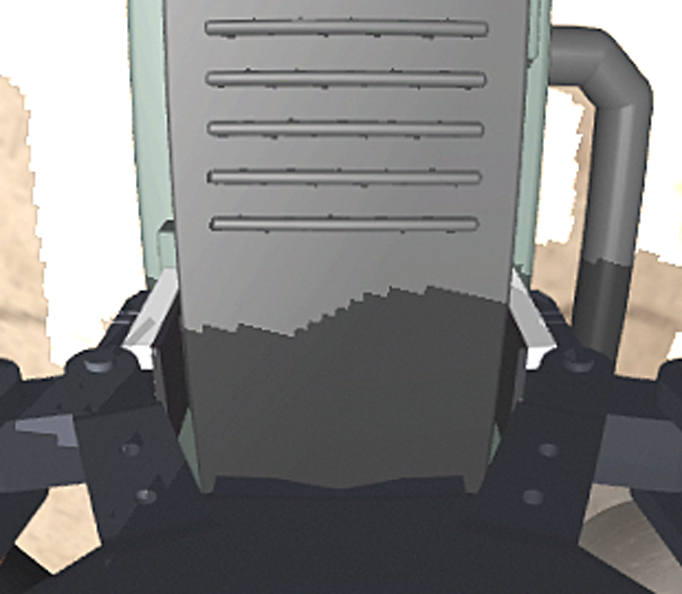

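Both fingers sit at the tab's x with the catch peeking out ahead at crop (165,228), and the cover is pinched evenly. Tilt about the foot of the -y wall.

>>> send_rows:
  deltas:
    - {"jaw": 55, "dx": 0, "dy": 0.4, "dz": -2, "ax": 3.8, "ay": 0, "az": 0}
    - {"jaw": 55, "dx": 0, "dy": 0.9, "dz": -4, "ax": 7.6, "ay": 0, "az": 0}
    - {"jaw": 55, "dx": 0, "dy": 1.6, "dz": -5.9, "ax": 11.5, "ay": 0, "az": 0}
    - {"jaw": 55, "dx": 0, "dy": 1.6, "dz": -5.9, "ax": 11.5, "ay": 0, "az": 0}
    - {"jaw": 55, "dx": 0, "dy": 1.6, "dz": -5.9, "ax": 11.5, "ay": 0, "az": 0}

```text
time: 9.78
tcp_pos: [547.7, 122.1, 51.5]
tcp_rot: [[-0.263, 0.944, -0.197], [0.965, 0.258, -0.054], [-0.0, -0.204, -0.979]]
contact_force: [-6.2, -2.6, 14.2]
finger_gap: 58.8
gripper_force: 70.0
```

>>> send_rows:
  deltas:
    - {"jaw": 55, "dx": 0, "dy": 0, "dz": 0, "ax": 0, "ay": 0, "az": 0}
    - {"jaw": 55, "dx": 0, "dy": 0, "dz": 0, "ax": 0, "ay": 0, "az": 0}

```text
time: 9.95
tcp_pos: [547.7, 122.1, 51.5]
tcp_rot: [[-0.263, 0.945, -0.195], [0.965, 0.258, -0.053], [-0.0, -0.202, -0.979]]
contact_force: [-4.4, -1.5, 11.3]
finger_gap: 58.9
gripper_force: 70.3
```

```bash
python3 - <<'E'
from h import *
st=r.get_state();p=r.snapshot("scene");cv2.imwrite("pics/s2.png",p["image"]);print(np.round(st["moment"],2))
cv2.imwrite("pics/s2b.png",cv2.resize(p["image"][120:220,180:320],None,fx=5,fy=5,interpolation=cv2.INTER_CUBIC))
E
```

```text
[-0.24  0.72 -0.13]
```

View pics/s2b.png

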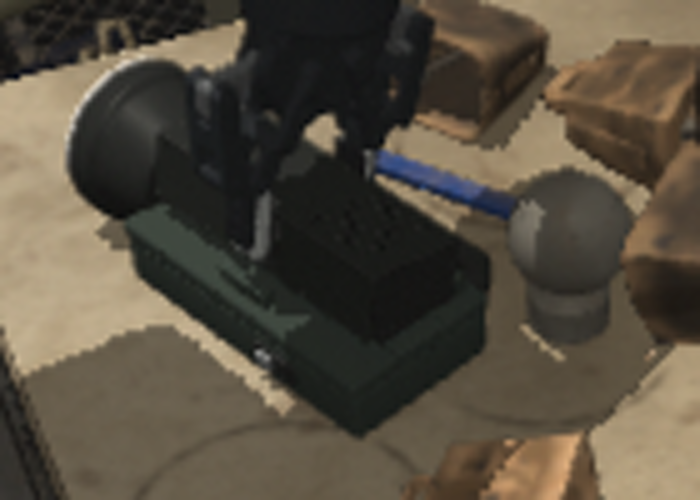

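>>> send_rows:
  deltas:
    - {"jaw": 55, "dx": 0, "dy": -2.7, "dz": 0.2, "ax": 0, "ay": 0, "az": 0}
    - {"jaw": 55, "dx": 0, "dy": -5.3, "dz": 0.4, "ax": 0, "ay": 0, "az": 0}
    - {"jaw": 55, "dx": 0, "dy": -8.1, "dz": 0.6, "ax": 0, "ay": 0, "az": 0}
    - {"jaw": 55, "dx": 0, "dy": -8.1, "dz": 0.6, "ax": 0, "ay": 0, "az": 0}
    - {"jaw": 55, "dx": 0, "dy": -8.1, "dz": 0.6, "ax": 0, "ay": 0, "az": 0}

```text
time: 10.42
tcp_pos: [539.6, 120.0, 51.5]
tcp_rot: [[-0.263, 0.945, -0.195], [0.965, 0.258, -0.053], [0.0, -0.202, -0.979]]
contact_force: [-1.7, -0.8, 2.0]
finger_gap: 58.6
gripper_force: 71.3
```

>>> send_rows:
  deltas:
    - {"jaw": 55, "dx": 0, "dy": -0.8, "dz": -4, "ax": 0, "ay": 0, "az": 0}
    - {"jaw": 55, "dx": 0, "dy": -1.6, "dz": -8, "ax": 0, "ay": 0, "az": 0}
    - {"jaw": 55, "dx": 0, "dy": -2.4, "dz": -12, "ax": 0, "ay": 0, "az": 0}

```text
time: 10.67
tcp_pos: [540.4, 120.2, 64.1]
tcp_rot: [[-0.263, 0.945, -0.194], [0.965, 0.258, -0.053], [0.0, -0.201, -0.98]]
contact_force: [0.9, 0.3, -1.5]
finger_gap: 58.5
gripper_force: 71.7
```

The cover is free. Carry it in front of the heap to the clear patch.

```bash
python3 - <<'E'
from h import *
path(([520,116,170],down(15.3)),([440,-20,170],down(-25)),([436,-200,170],down(-60)),([436,-372,120],down(-90)))
p=r.snapshot("top");survey(p,None,["clear_patch","cell_c","cell_b"],3)
for e in r.search_frame(p,"cell_c")[:4]:print(e)
E
```

```text
3 rows d [  1.3 -41.7 -99.5] a [-11.61  -0.    -0.03]
5 rows d [-91.7 -94.2  -0. ] a [ 0.   -0.   33.58]
1 rows d [-25.7  -5.5  -0. ] a [ 0.   -0.    6.72]
5 rows d [-137.4   60.4    0. ] a [-0.   -0.   29.17]
1 rows d [-18.1  23.9   0. ] a [-0.   -0.    5.83]
5 rows d [-86. 149.  50.] a [-0. -0. 30.]
clear_patch 0.75 [408. 243.] [ 435.4 -370.8    0. ]
cell_c 0.81 [266. 228.] [471.3 -48.7  16.5]
cell_c 0.67 [357. 256.] [ 406.8 -251.    16.5]
cell_c 0.58 [316. 228.] [ 471.5 -160.    16.5]
cell_b 0.81 [266. 228.] [471.4 -48.6  13. ]
cell_b 0.67 [357. 256.] [ 406.7 -251.6   13. ]
cell_b 0.58 [316. 228.] [ 471.7 -160.3   13. ]
{'extent': [253.3, 216.8, 278.9, 245.4], 'score': 0.96}
{'extent': [340.5, 242.0, 381.4, 274.4], 'score': 0.82}
{'extent': [307.3, 219.5, 330.0, 232.9], 'score': 0.54}
```

>>> send_rows:
  deltas:
    - {"jaw": 55, "dx": 0, "dy": -4, "dz": -20, "ax": 0, "ay": 0, "az": 0}
    - {"jaw": 55, "dx": 0, "dy": -10, "dz": -49, "ax": 0, "ay": 0, "az": 0}
    - {"jaw": 55, "dx": 0.4, "dy": -20, "dz": -67, "ax": -4, "ay": 0, "az": 0}
    - {"jaw": 55, "dx": 0.8, "dy": -30, "dz": -84, "ax": -8, "ay": 0, "az": 0}
    - {"jaw": 55, "dx": 1.3, "dy": -41.7, "dz": -99.5, "ax": -11.6, "ay": 0, "az": 0}

```text
time: 11.33
tcp_pos: [520.1, 116.0, 170.6]
tcp_rot: [[-0.263, 0.965, 0.004], [0.965, 0.263, 0.001], [-0.0, 0.004, -1.0]]
contact_force: [1.0, 0.5, -0.2]
finger_gap: 58.6
gripper_force: 71.6
```

>>> send_rows:
  deltas:
    - {"jaw": 55, "dx": -18, "dy": -19, "dz": 0, "ax": 0, "ay": 0, "az": 6.7}
    - {"jaw": 55, "dx": -37, "dy": -38, "dz": 0, "ax": 0, "ay": 0, "az": 13.4}
    - {"jaw": 55, "dx": -55, "dy": -57, "dz": 0, "ax": 0, "ay": 0, "az": 20.1}
    - {"jaw": 55, "dx": -73, "dy": -75, "dz": 0, "ax": 0, "ay": 0, "az": 26.9}
    - {"jaw": 55, "dx": -91.7, "dy": -94.2, "dz": 0, "ax": 0, "ay": 0, "az": 33.6}

```text
time: 11.75
tcp_pos: [452.4, 1.9, 169.8]
tcp_rot: [[0.32, 0.948, 0.0], [0.948, -0.32, -0.0], [0.0, 0.0, -1.0]]
contact_force: [0.4, 0.1, -1.2]
finger_gap: 59.0
gripper_force: 71.6
```

```bash
python3 - <<'E'
from h import *
s=r.get_state();print(s["time"],np.round(s["tcp_pos"]),np.round(s["joint_pos"],2))
path(([436,-200,160],down(-60)),([436,-372,110],down(-90)))
E
```

```text
11.75 [452.   2. 170.] [ 0.    0.16  2.05 -0.    0.93  0.33]
5 rows d [-140.4   35.     7. ] a [ 1.000e-02 -1.000e-02  2.954e+01]
2 rows d [-41.9  39.9   2.8] a [ 0.   -0.   11.82]
5 rows d [-86. 149.  50.] a [ 0.  0. 30.]
```

>>> send_rows:
  deltas:
    - {"jaw": 55, "dx": -28, "dy": 7, "dz": 1, "ax": 0, "ay": 0, "az": 5.9}
    - {"jaw": 55, "dx": -56, "dy": 14, "dz": 3, "ax": 0, "ay": 0, "az": 11.8}
    - {"jaw": 55, "dx": -84, "dy": 21, "dz": 4, "ax": 0, "ay": 0, "az": 17.7}
    - {"jaw": 55, "dx": -112, "dy": 28, "dz": 6, "ax": 0, "ay": 0, "az": 23.6}
    - {"jaw": 55, "dx": -140, "dy": 35, "dz": 7, "ax": 0, "ay": 0, "az": 29.5}

```text
time: 12.17
tcp_pos: [441.8, -142.5, 162.6]
tcp_rot: [[0.745, 0.668, -0.0], [0.668, -0.745, 0.0], [-0.0, -0.0, -1.0]]
contact_force: [-0.6, -0.6, -1.0]
finger_gap: 58.7
gripper_force: 71.6
```

>>> send_rows:
  deltas:
    - {"jaw": 55, "dx": -21, "dy": 20, "dz": 1, "ax": 0, "ay": 0, "az": 5.9}
    - {"jaw": 55, "dx": -42, "dy": 40, "dz": 2.8, "ax": 0, "ay": 0, "az": 11.8}

```text
time: 12.33
tcp_pos: [437.7, -200.4, 159.9]
tcp_rot: [[0.865, 0.501, 0.0], [0.501, -0.865, 0.0], [0.0, -0.0, -1.0]]
contact_force: [0.4, -0.2, -1.5]
finger_gap: 58.8
gripper_force: 71.6
```

>>> send_rows:
  deltas:
    - {"jaw": 55, "dx": -17, "dy": 30, "dz": 10, "ax": 0, "ay": 0, "az": 6}
    - {"jaw": 55, "dx": -34, "dy": 60, "dz": 20, "ax": 0, "ay": 0, "az": 12}
    - {"jaw": 55, "dx": -51, "dy": 90, "dz": 30, "ax": 0, "ay": 0, "az": 18}
    - {"jaw": 55, "dx": -69, "dy": 120, "dz": 40, "ax": 0, "ay": 0, "az": 24}
    - {"jaw": 55, "dx": -86, "dy": 149, "dz": 50, "ax": 0, "ay": 0, "az": 30}

```text
time: 12.75
tcp_pos: [438.7, -372.9, 109.2]
tcp_rot: [[1.0, 0.001, -0.0], [0.001, -1.0, 0.0], [-0.0, -0.0, -1.0]]
contact_force: [0.6, 0.1, -0.0]
finger_gap: 58.8
gripper_force: 71.6
```

>>> send_rows:
  deltas:
    - {"jaw": 55, "dx": 0, "dy": 0, "dz": 0, "ax": 0, "ay": 0, "az": 0}
    - {"jaw": 55, "dx": 0, "dy": 0, "dz": 0, "ax": 0, "ay": 0, "az": 0}
    - {"jaw": 55, "dx": 0, "dy": 0, "dz": 0, "ax": 0, "ay": 0, "az": 0}

```text
time: 13.0
tcp_pos: [438.7, -370.6, 109.5]
tcp_rot: [[1.0, 0.007, -0.001], [0.007, -1.0, 0.001], [-0.001, -0.001, -1.0]]
contact_force: [0.6, 0.2, -1.9]
finger_gap: 58.9
gripper_force: 71.7
```

```bash
python3 - <<'E'
from h import *
s=r.get_state();print(s["time"],np.round(s["tcp_pos"]),np.round(s["joint_pos"],2))
p=r.snapshot("wrist");s=r.get_state();survey(p,s,["cell_c","clear_patch","cover","block"],1)
a=p["image"];b=r.snapshot("top")["image"][170:310,280:500]
b=cv2.resize(b,(440,280),interpolation=cv2.INTER_CUBIC);a=cv2.resize(a,(440,330));cv2.imwrite("pics/w7.png",np.vstack([a[:310],b]))
path(([436,-372,30],down(-90)))
E
```

```text
13.0 [ 439. -371.  109.] [-0.7   0.42  1.84  0.    0.88  0.86]
cell_c 0.81 [141. 247.] [ 405.5 -249.9   16.5]
cover 0.62 [285. 260.] [ 408.2 -371.    40. ]
block 0.57 [158.  98.] [ 526.8 -267.9    0. ]
3 rows d [-3.6  1.5 80.4] a [ 0.02 -0.02  0.45]
```

View pics/w7.png

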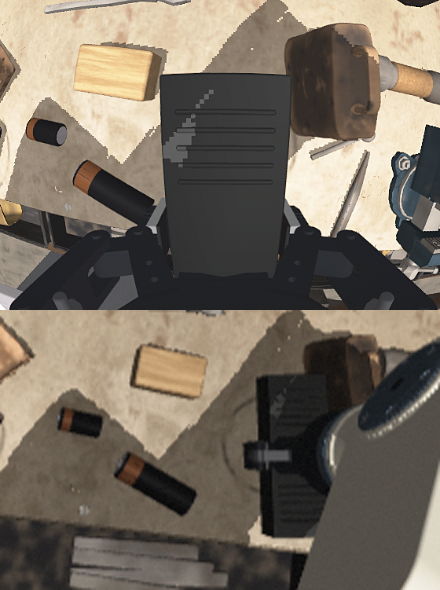

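The pictures show the cover hanging level over the patch. Cell_c is at wrist (110,190) and the block at (115,70), both clear to its left; the standing bell at (335,85) is to its right beyond the patch. That is 11 pictures viewed, one over the limit of 10, so I'll work from numbers only from here.

>>> send_rows:
  deltas:
    - {"jaw": 55, "dx": -3, "dy": -4, "dz": 30, "ax": 0, "ay": 0, "az": 0.3}
    - {"jaw": 55, "dx": -3, "dy": -4, "dz": 60, "ax": 0, "ay": 0, "az": 0.3}
    - {"jaw": 55, "dx": -3, "dy": -4, "dz": 85, "ax": 0, "ay": 0, "az": 0.3}
    - {"jaw": 55, "dx": -3, "dy": -4, "dz": 92, "ax": 0, "ay": 0, "az": 0.3}
    - {"jaw": 55, "dx": -3, "dy": -4, "dz": 92, "ax": 0, "ay": 0, "az": 0.3}

```text
time: 13.72
tcp_pos: [435.2, -365.8, 16.4]
tcp_rot: [[1.0, 0.002, -0.003], [0.002, -1.0, 0.002], [-0.003, -0.002, -1.0]]
contact_force: [-0.3, 0.0, -0.6]
finger_gap: 58.5
gripper_force: 71.8
```

>>> send_rows:
  deltas:
    - {"jaw": 55, "dx": 0, "dy": 0, "dz": 3, "ax": 0, "ay": 0, "az": 0}
    - {"jaw": 55, "dx": 0, "dy": 0, "dz": 5, "ax": 0, "ay": 0, "az": 0}
    - {"jaw": 55, "dx": 0, "dy": 0, "dz": 7, "ax": 0, "ay": 0, "az": 0}
    - {"jaw": 55, "dx": 0, "dy": 0, "dz": 7, "ax": 0, "ay": 0, "az": 0}
    - {"jaw": 55, "dx": 0, "dy": 0, "dz": 7, "ax": 0, "ay": 0, "az": 0}

```text
time: 14.13
tcp_pos: [436.5, -367.4, 11.6]
tcp_rot: [[1.0, 0.001, 0.001], [0.001, -1.0, -0.001], [0.001, 0.001, -1.0]]
contact_force: [-0.8, 0.7, -1.5]
finger_gap: 58.7
gripper_force: 71.8
```

>>> send_rows:
  deltas:
    - {"jaw": 55, "dx": 0, "dy": 0, "dz": 1, "ax": 0, "ay": 0, "az": 0}
    - {"jaw": 55, "dx": 0, "dy": 0, "dz": 2, "ax": 0, "ay": 0, "az": 0}
    - {"jaw": 55, "dx": 0, "dy": 0, "dz": 3, "ax": 0, "ay": 0, "az": 0}
    - {"jaw": 55, "dx": 0, "dy": 0, "dz": 3, "ax": 0, "ay": 0, "az": 0}
    - {"jaw": 55, "dx": 0, "dy": 0, "dz": 3, "ax": 0, "ay": 0, "az": 0}

```text
time: 14.55
tcp_pos: [436.1, -367.1, 7.8]
tcp_rot: [[1.0, 0.001, -0.0], [0.001, -1.0, 0.0], [-0.0, -0.0, -1.0]]
contact_force: [1.4, -0.2, -1.4]
finger_gap: 58.6
gripper_force: 71.8
```

>>> send_rows:
  deltas:
    - {"jaw": 55, "dx": 0, "dy": 0, "dz": 1, "ax": 0, "ay": 0, "az": 0}
    - {"jaw": 55, "dx": 0, "dy": 0, "dz": 2, "ax": 0, "ay": 0, "az": 0}
    - {"jaw": 55, "dx": 0, "dy": 0, "dz": 2, "ax": 0, "ay": 0, "az": 0}
    - {"jaw": 55, "dx": 0, "dy": 0, "dz": 2, "ax": 0, "ay": 0, "az": 0}

```text
time: 14.88
tcp_pos: [436.2, -367.2, 5.9]
tcp_rot: [[1.0, 0.001, 0.0], [0.001, -1.0, -0.0], [0.0, 0.0, -1.0]]
contact_force: [0.2, -0.5, -0.5]
finger_gap: 58.6
gripper_force: 72.0
```

>>> send_rows:
  deltas:
    - {"jaw": 55, "dx": 0, "dy": 0, "dz": 1, "ax": 0, "ay": 0, "az": 0}
    - {"jaw": 55, "dx": 0, "dy": 0, "dz": 1.5, "ax": 0, "ay": 0, "az": 0}
    - {"jaw": 55, "dx": 0, "dy": 0, "dz": 1.5, "ax": 0, "ay": 0, "az": 0}

```text
time: 15.13
tcp_pos: [436.3, -367.3, 5.7]
tcp_rot: [[1.0, 0.001, 0.0], [0.001, -1.0, -0.0], [0.0, 0.0, -1.0]]
contact_force: [-3.1, 2.8, 17.0]
finger_gap: 58.9
gripper_force: 73.3
```

The cover touched down at the predicted height. Release and rise.

>>> send_rows:
  deltas:
    - {"jaw": 64, "dx": 0, "dy": 0, "dz": -0.5, "ax": 0, "ay": 0, "az": 0}
    - {"jaw": 70, "dx": 0, "dy": 0, "dz": -0.5, "ax": 0, "ay": 0, "az": 0}
    - {"jaw": 78, "dx": 0, "dy": 0, "dz": -0.5, "ax": 0, "ay": 0, "az": 0}
    - {"jaw": 78, "dx": 0, "dy": 0, "dz": -0.5, "ax": 0, "ay": 0, "az": 0}
    - {"jaw": 78, "dx": 0, "dy": 0, "dz": -0.5, "ax": 0, "ay": 0, "az": 0}

```text
time: 15.55
tcp_pos: [436.2, -367.1, 4.7]
tcp_rot: [[1.0, 0.001, -0.0], [0.001, -1.0, 0.0], [-0.0, -0.0, -1.0]]
contact_force: [0.3, 0.2, -0.0]
finger_gap: 77.9
gripper_force: 0.0
```

>>> send_rows:
  deltas:
    - {"jaw": 78, "dx": 0, "dy": 0, "dz": -15, "ax": 0, "ay": 0, "az": 0}
    - {"jaw": 78, "dx": 0, "dy": 0, "dz": -50, "ax": 0, "ay": 0, "az": 0}
    - {"jaw": 78, "dx": 0, "dy": 0, "dz": -90, "ax": 0, "ay": 0, "az": 0}
    - {"jaw": 78, "dx": 0, "dy": 0, "dz": -130, "ax": 0, "ay": 0, "az": 0}
    - {"jaw": 78, "dx": 0, "dy": 0, "dz": -160, "ax": 0, "ay": 0, "az": 0}

```text
time: 15.97
tcp_pos: [436.7, -367.5, 167.9]
tcp_rot: [[1.0, 0.001, 0.002], [0.001, -1.0, -0.001], [0.002, 0.001, -1.0]]
contact_force: [0.2, -1.1, 0.6]
finger_gap: 77.9
gripper_force: 0.0
```

```bash
python3 - <<'E'
from h import *
s=r.get_state();print(s["time"],np.round(s["tcp_pos"]),np.round(s["joint_pos"],2))
path(([440,-200,190],down(-30)),([455,-60,200],down(50)))
E
```

```text
15.9667 [ 437. -368.  168.] [-0.7   0.34  1.81  0.    0.99  0.87]
5 rows d [  2.  -93.  -12.4] a [ 6.000e-02 -2.000e-02 -3.329e+01]
4 rows d [ 42.2 -61.4  -9.9] a [ 5.000e-02 -2.000e-02 -2.663e+01]
5 rows d [ 53.6 -23.8  -4.2] a [ -0.     0.   -33.33]
5 rows d [57.9  9.6 -4.2] a [ -0.     0.   -33.33]
2 rows d [17.2 15.9 -1.7] a [ -0.     0.   -13.33]
```

>>> send_rows:
  deltas:
    - {"jaw": 78, "dx": 0.4, "dy": -19, "dz": -2, "ax": 0, "ay": 0, "az": -6.7}
    - {"jaw": 78, "dx": 0.8, "dy": -37, "dz": -5, "ax": 0, "ay": 0, "az": -13.3}
    - {"jaw": 78, "dx": 1, "dy": -56, "dz": -7, "ax": 0, "ay": 0, "az": -20}
    - {"jaw": 78, "dx": 2, "dy": -75, "dz": -10, "ax": 0, "ay": 0, "az": -26.6}
    - {"jaw": 78, "dx": 2, "dy": -93, "dz": -12, "ax": 0, "ay": 0, "az": -33.3}

```text
time: 16.38
tcp_pos: [438.1, -273.2, 177.1]
tcp_rot: [[0.832, 0.555, 0.0], [0.555, -0.832, -0.0], [0.0, 0.0, -1.0]]
contact_force: [0.4, 0.2, -0.5]
finger_gap: 78.0
gripper_force: 0.0
```

>>> send_rows:
  deltas:
    - {"jaw": 70, "dx": 10, "dy": -15, "dz": -2, "ax": 0, "ay": 0, "az": -6.7}
    - {"jaw": 70, "dx": 21, "dy": -31, "dz": -5, "ax": 0, "ay": 0, "az": -13.3}
    - {"jaw": 70, "dx": 32, "dy": -46, "dz": -7, "ax": 0, "ay": 0, "az": -20}
    - {"jaw": 70, "dx": 42, "dy": -61, "dz": -10, "ax": 0, "ay": 0, "az": -26.6}

```text
time: 16.72
tcp_pos: [439.4, -199.1, 186.8]
tcp_rot: [[0.495, 0.869, -0.0], [0.869, -0.495, 0.0], [0.0, -0.0, -1.0]]
contact_force: [-0.9, -0.9, 0.6]
finger_gap: 69.9
gripper_force: 0.0
```

>>> send_rows:
  deltas:
    - {"jaw": 60, "dx": 11, "dy": -5, "dz": -1, "ax": 0, "ay": 0, "az": -6.7}
    - {"jaw": 60, "dx": 21, "dy": -10, "dz": -2, "ax": 0, "ay": 0, "az": -13.3}
    - {"jaw": 60, "dx": 32, "dy": -14, "dz": -3, "ax": 0, "ay": 0, "az": -20}
    - {"jaw": 60, "dx": 43, "dy": -19, "dz": -3, "ax": 0, "ay": 0, "az": -26.6}
    - {"jaw": 60, "dx": 54, "dy": -24, "dz": -4, "ax": 0, "ay": 0, "az": -33.3}

```text
time: 17.13
tcp_pos: [445.8, -140.7, 190.8]
tcp_rot: [[-0.063, 0.998, -0.0], [0.998, 0.063, 0.0], [0.0, -0.0, -1.0]]
contact_force: [0.7, -1.1, -1.2]
finger_gap: 60.2
gripper_force: 0.0
```

>>> send_rows:
  deltas:
    - {"jaw": 60, "dx": 12, "dy": 2, "dz": -1, "ax": 0, "ay": 0, "az": -6.7}
    - {"jaw": 60, "dx": 23, "dy": 4, "dz": -2, "ax": 0, "ay": 0, "az": -13.3}
    - {"jaw": 60, "dx": 35, "dy": 6, "dz": -3, "ax": 0, "ay": 0, "az": -20}
    - {"jaw": 60, "dx": 46, "dy": 8, "dz": -3, "ax": 0, "ay": 0, "az": -26.6}
    - {"jaw": 60, "dx": 58, "dy": 10, "dz": -4, "ax": 0, "ay": 0, "az": -33.3}

```text
time: 17.55
tcp_pos: [452.4, -82.3, 194.8]
tcp_rot: [[-0.6, 0.8, -0.0], [0.8, 0.6, 0.0], [0.0, -0.0, -1.0]]
contact_force: [0.3, 0.6, -0.9]
finger_gap: 60.0
gripper_force: 0.0
```

>>> send_rows:
  deltas:
    - {"jaw": 60, "dx": 9, "dy": 8, "dz": -1, "ax": 0, "ay": 0, "az": -6.7}
    - {"jaw": 60, "dx": 17, "dy": 16, "dz": -2, "ax": 0, "ay": 0, "az": -13.3}
    - {"jaw": 60, "dx": 17, "dy": 16, "dz": -2, "ax": 0, "ay": 0, "az": -13.3}
    - {"jaw": 60, "dx": 17, "dy": 16, "dz": -2, "ax": 0, "ay": 0, "az": -13.3}
    - {"jaw": 60, "dx": 17, "dy": 16, "dz": -2, "ax": 0, "ay": 0, "az": -13.3}

```text
time: 17.97
tcp_pos: [455.1, -59.9, 196.8]
tcp_rot: [[-0.763, 0.647, -0.0], [0.647, 0.763, -0.0], [-0.0, -0.0, -1.0]]
contact_force: [0.4, -0.2, -0.5]
finger_gap: 60.0
gripper_force: 0.0
```

```bash
cat > look.py <<'E'
from h import *
for i in range(8): r.snapshot("scene")
s=r.get_state();print(s["time"],np.round(s["tcp_pos"],1),np.round(s["tcp_rot"],3).tolist())
p=r.snapshot("wrist");cv2.imwrite("pics/w8.png",p["image"])
survey(p,s,["cell_a","cell_a_nub","bell","cover_seat","empty_bay","snap_catch"],3)
for e in r.search_frame(p,"cell_a")[:3]:print(np.round(e["extent"]),e["score"])
E
python3 look.py
```

```text
18.3667 [455.2 -59.9 196.9] [[-0.764, 0.645, -0.0], [0.645, 0.764, -0.0], [-0.0, -0.0, -1.0]]
cell_a 0.89 [290. 192.] [463.2 -58.3  16.5]
cell_a 0.59 [131. 264.] [ 408.2 -257.7   16.5]
cell_a 0.58 [219. 262.] [ 473.6 -169.8   16.5]
cell_a_nub 0.66 [291. 156.] [436.1 -33.6  16.5]
cell_a_nub 0.54 [202. 331.] [ 528.8 -256.2   16.5]
bell 0.7 [218. 264.] [ 478.4 -180.2    0. ]
bell 0.69 [338. 249.] [552.9 -61.1   0. ]
cover_seat 0.57 [474. 152.] [549.2 120.9  40. ]
empty_bay 0.67 [461. 180.] [557.6  87.3  49.5]
snap_catch 0.86 [452. 128.] [509.6 109.1  48.5]
[272. 155. 312. 224.] 0.97
[217. 247. 241. 274.] 0.65
[ 98. 245. 172. 276.] 0.65
```

```bash
python3 - <<'E'
from h import *
im=cv2.imread("pics/w8.png");s=r.get_state();p=r.snapshot("wrist")
hsv=cv2.cvtColor(im,cv2.COLOR_BGR2HSV)
for v in range(150,232,5):
    row=im[v,262:325].max(1);d=np.where(row<60)[0]+262
    o=np.where((hsv[v,262:325,1]>130)&(hsv[v,262:325,2]>60))[0]+262
    print(v,(d.min(),d.max(),len(d)) if len(d) else None,(o.min(),o.max(),len(o)) if len(o) else None,im[v,290])
E
```

```text
150 None None [180 208 226]
155 None None [179 207 224]
160 (np.int64(305), np.int64(306), 2) None [255 255 255]
165 (np.int64(276), np.int64(299), 23) (np.int64(301), np.int64(307), 7) [49 42 41]
170 None (np.int64(276), np.int64(307), 32) [ 90 137 215]
175 None (np.int64(277), np.int64(308), 31) [ 88 136 213]
180 (np.int64(278), np.int64(308), 25) None [58 57 64]
185 (np.int64(278), np.int64(308), 30) None [54 52 53]
190 (np.int64(278), np.int64(309), 32) None [54 51 52]
195 (np.int64(279), np.int64(309), 31) None [53 50 54]
200 (np.int64(279), np.int64(310), 32) None [53 50 50]
205 (np.int64(280), np.int64(310), 31) None [31 28 29]
210 (np.int64(280), np.int64(310), 31) None [29 27 26]
215 (np.int64(281), np.int64(309), 29) None [28 26 27]
220 (np.int64(289), np.int64(298), 10) None [28 27 28]
225 (np.int64(322), np.int64(322), 1) None [100 115 128]
230 None None [ 96 112 124]
```

```bash
python3 - <<'E'
from h import *
s=r.get_state();p=r.snapshot("wrist");q=np.array(s["tcp_pos"])
f=lambda u,v,z:atz(p,(u,v),z,s)[:2]
a,b=f(291.5,170,16.5),f(295,210,16.5);d=(a-b)/np.linalg.norm(a-b);print("yaw",np.degrees(np.arctan2(d[1],d[0])),"line",a,b)
# top ridge (z=33) far end: rows; bottom edge of far end
for u,v,z in((291,165,33),(291,160,33),(295,220,33),(295,221,33),(276,166,16.5),(307,163,16.5),(281,215,16.5),(310,213,16.5)):
    w=f(u,v,z);print((u,v,z),np.round(w,1),"along",round(float((w-[463.2,-58.3])@d),1),"across",round(float((w-[463.2,-58.3])@[-d[1],d[0]]),1))
E
```

```text
yaw 145.19230304633834 line [447.14589121 -42.26520124] [481.69812298 -66.28651235]
(291, 165, 33) [440.8 -38.1] along 29.9 across -3.8
(291, 160, 33) [437.1 -35. ] along 34.7 across -4.2
(295, 220, 33) [485.6 -70.2] along -25.2 across -3.0
(295, 221, 33) [486.4 -70.9] along -26.2 across -2.9
(276, 166, 16.5) [434.  -51.5] along 27.8 across 11.1
(307, 163, 16.5) [451.6 -25.8] along 28.1 across -20.1
(281, 215, 16.5) [476.5 -80.9] along -23.8 across 11.0
(310, 213, 16.5) [494.3 -56.4] along -24.4 across -19.3
```

```bash
python3 - <<'E'
from h import *
path(([464,-53.5,60],down(55.2)),([464,-53.5,8],down(55.2)))
E
```

```text
4 rows d [ -2.7  10.3 136.9] a [ 0.    0.   -5.33]
2 rows d [ 0. -0. 52.] a [-0.  0.  0.]
```

>>> send_rows:
  deltas:
    - {"jaw": 60, "dx": -1, "dy": 4, "dz": 35, "ax": 0, "ay": 0, "az": -2}
    - {"jaw": 60, "dx": -2, "dy": 7, "dz": 70, "ax": 0, "ay": 0, "az": -4}
    - {"jaw": 60, "dx": -2.7, "dy": 10.3, "dz": 105, "ax": 0, "ay": 0, "az": -5.3}
    - {"jaw": 60, "dx": -2.7, "dy": 10.3, "dz": 137, "ax": 0, "ay": 0, "az": -5.3}
    - {"jaw": 60, "dx": -2.7, "dy": 10.3, "dz": 137, "ax": 0, "ay": 0, "az": -5.3}

```text
time: 19.28
tcp_pos: [460.2, -53.0, 55.2]
tcp_rot: [[-0.821, 0.571, -0.009], [0.571, 0.821, 0.001], [0.008, -0.004, -1.0]]
contact_force: [-1.6, 0.2, -0.5]
finger_gap: 60.1
gripper_force: 0.0
```

>>> send_rows:
  deltas:
    - {"jaw": 60, "dx": 0, "dy": 0, "dz": 0, "ax": 0, "ay": 0, "az": 0}
    - {"jaw": 60, "dx": 0, "dy": 0, "dz": 15, "ax": 0, "ay": 0, "az": 0}
    - {"jaw": 60, "dx": 0, "dy": 0, "dz": 33, "ax": 0, "ay": 0, "az": 0}
    - {"jaw": 60, "dx": 0, "dy": 0, "dz": 51, "ax": 0, "ay": 0, "az": 0}
    - {"jaw": 60, "dx": 0, "dy": 0, "dz": 51, "ax": 0, "ay": 0, "az": 0}

```text
time: 19.7
tcp_pos: [464.1, -53.6, 9.0]
tcp_rot: [[-0.821, 0.571, -0.0], [0.571, 0.821, 0.0], [0.0, -0.0, -1.0]]
contact_force: [-1.2, -0.7, -0.2]
finger_gap: 59.9
gripper_force: 0.0
```

>>> send_rows:
  deltas:
    - {"jaw": 60, "dx": 0, "dy": 0, "dz": 0, "ax": 0, "ay": 0, "az": 0}
    - {"jaw": 60, "dx": 0, "dy": 0, "dz": 0, "ax": 0, "ay": 0, "az": 0}
    - {"jaw": 60, "dx": 0, "dy": 0, "dz": 0, "ax": 0, "ay": 0, "az": 0}

```text
time: 19.95
tcp_pos: [465.3, -53.7, 10.6]
tcp_rot: [[-0.821, 0.571, 0.003], [0.571, 0.821, -0.0], [-0.002, 0.001, -1.0]]
contact_force: [-0.4, -1.1, -0.3]
finger_gap: 59.9
gripper_force: 0.0
```

```bash
python3 - <<'E'
from h import *
s=r.get_state();print(s["time"],np.round(s["tcp_pos"],1),np.round(s["contact_force"],1));delta([464,-53.5,8],down(55.2))
p=r.snapshot("wrist");survey(p,s,["cell_a","cell_a_nub"],2)
im=p["image"]
for v in range(200,345,12):
    row=im[v,220:350].max(1);print(v,"".join("#" if x<60 else "+" if x<120 else "." for x in row[::2]))
E
```

```text
19.95 [465.3 -53.7  10.6] [-0.4 -1.1 -0.3]
d [ 1.2 -0.5  2.6] a [ 0.07  0.14 -0.03] rows 0.1
cell_a 0.74 [138. 368.] [ 473.1 -168.4   16.5]
cell_a 0.71 [280. 268.] [463.  -53.7  16.5]
cell_a_nub 0.61 [283. 205.] [438.8 -35.2  16.5]
200 ..........................++++++++++.............................
212 .............##+.+++++++++++++++++++++++++++++###................
224 ............++.++############################+++++...............
236 .............+++.....++................++++++++++................
248 .............#++.....++................+++++++++#................
260 +++..........####################################...............#
272 #..+++........##################################+...............#
284 #+....++++....##################################+..............+#
296 +.............##################################................#
308 ...............#################################.................
320 ...............################################+..............+++
332 .....................####################.......+++++++++++++++..
344 ...........................................++++++++++++++++++++++
```

Centred. Close on the cell and lift a little.

>>> send_rows:
  deltas:
    - {"jaw": 48, "dx": 0, "dy": 0, "dz": 1, "ax": 0, "ay": 0, "az": 0}
    - {"jaw": 40, "dx": 0, "dy": 0, "dz": 1, "ax": 0, "ay": 0, "az": 0}
    - {"jaw": 36, "dx": 0, "dy": 0, "dz": 1, "ax": 0, "ay": 0, "az": 0}
    - {"jaw": 30, "dx": 0, "dy": 0, "dz": 1, "ax": 0, "ay": 0, "az": 0}
    - {"jaw": 27, "dx": 0, "dy": 0, "dz": 1, "ax": 0, "ay": 0, "az": 0}

```text
time: 20.52
tcp_pos: [464.0, -53.4, 8.2]
tcp_rot: [[-0.821, 0.571, -0.0], [0.571, 0.821, 0.0], [0.0, 0.0, -1.0]]
contact_force: [-2.4, 1.1, 7.9]
finger_gap: 30.7
gripper_force: 58.7
```

>>> send_rows:
  deltas:
    - {"jaw": 27, "dx": 0, "dy": 0, "dz": 0, "ax": 0, "ay": 0, "az": 0}
    - {"jaw": 27, "dx": 0, "dy": 0, "dz": 0, "ax": 0, "ay": 0, "az": 0}
    - {"jaw": 27, "dx": 0, "dy": 0, "dz": 0, "ax": 0, "ay": 0, "az": 0}

```text
time: 20.77
tcp_pos: [464.0, -53.5, 8.2]
tcp_rot: [[-0.821, 0.571, -0.0], [0.571, 0.821, 0.0], [0.0, 0.0, -1.0]]
contact_force: [-1.2, 0.4, 6.9]
finger_gap: 31.0
gripper_force: 58.7
```

```bash
python3 - <<'E'
from h import *
path(([464,-53.5,150],down(55.2)),([490,50,150],down(25)),([557.6,87.1,130],down(15.3)))
E
```

```text
4 rows d [  -0.    -0.  -141.8] a [ 0.   -0.   -0.03]
5 rows d [37.7 99.8  0. ] a [ 0.  -0.  30.2]
3 rows d [ 5.1 76.9 20. ] a [-0.   0.   9.7]
```

>>> send_rows:
  deltas:
    - {"jaw": 27, "dx": 0, "dy": 0, "dz": -15, "ax": 0, "ay": 0, "az": 0}
    - {"jaw": 27, "dx": 0, "dy": 0, "dz": -45, "ax": 0, "ay": 0, "az": 0}
    - {"jaw": 27, "dx": 0, "dy": 0, "dz": -80, "ax": 0, "ay": 0, "az": 0}
    - {"jaw": 27, "dx": 0, "dy": 0, "dz": -115, "ax": 0, "ay": 0, "az": 0}
    - {"jaw": 27, "dx": 0, "dy": 0, "dz": -142, "ax": 0, "ay": 0, "az": 0}

```text
time: 21.18
tcp_pos: [464.1, -53.5, 152.1]
tcp_rot: [[-0.821, 0.571, 0.001], [0.571, 0.821, -0.0], [-0.001, 0.0, -1.0]]
contact_force: [0.4, -0.2, -1.0]
finger_gap: 31.2
gripper_force: 59.9
```

>>> send_rows:
  deltas:
    - {"jaw": 27, "dx": 7, "dy": 20, "dz": 0, "ax": 0, "ay": 0, "az": 6}
    - {"jaw": 27, "dx": 15, "dy": 40, "dz": 0, "ax": 0, "ay": 0, "az": 12}
    - {"jaw": 27, "dx": 22, "dy": 60, "dz": 0, "ax": 0, "ay": 0, "az": 18}
    - {"jaw": 27, "dx": 30, "dy": 80, "dz": 0, "ax": 0, "ay": 0, "az": 24}
    - {"jaw": 27, "dx": 37.7, "dy": 99.8, "dz": 0, "ax": 0, "ay": 0, "az": 30.2}

```text
time: 21.6
tcp_pos: [489.8, 50.9, 149.8]
tcp_rot: [[-0.417, 0.909, -0.0], [0.909, 0.417, -0.0], [0.0, -0.0, -1.0]]
contact_force: [-0.7, -0.4, -0.6]
finger_gap: 30.7
gripper_force: 60.2
```

>>> send_rows:
  deltas:
    - {"jaw": 27, "dx": 2, "dy": 25, "dz": 6, "ax": 0, "ay": 0, "az": 3}
    - {"jaw": 27, "dx": 4, "dy": 50, "dz": 12, "ax": 0, "ay": 0, "az": 6}
    - {"jaw": 27, "dx": 5, "dy": 77, "dz": 20, "ax": 0, "ay": 0, "az": 9.7}
    - {"jaw": 27, "dx": 5, "dy": 77, "dz": 20, "ax": 0, "ay": 0, "az": 9.7}
    - {"jaw": 27, "dx": 5, "dy": 77, "dz": 20, "ax": 0, "ay": 0, "az": 9.7}

```text
time: 22.02
tcp_pos: [557.7, 87.4, 128.9]
tcp_rot: [[-0.265, 0.964, -0.002], [0.964, 0.265, -0.0], [0.0, -0.002, -1.0]]
contact_force: [-0.2, -0.0, -1.3]
finger_gap: 30.7
gripper_force: 60.1
```

```bash
cat > look2.py <<'E'
from h import *
for i in range(10): r.snapshot("scene")
s=r.get_state();print(s["time"],np.round(s["tcp_pos"],1),np.round(s["tcp_rot"],3).tolist(),s["finger_gap"],np.round(s["contact_force"],1))
p=r.snapshot("wrist");cv2.imwrite("pics/w9.png",p["image"])
survey(p,s,["cell_a","cell_a_nub","cover_seat","empty_bay","snap_catch"],3)
for n in("top","scene"):q=r.snapshot(n);cv2.imwrite(f"pics/{n}9.png",q["image"]);survey(q,None,["empty_bay","cover_seat","snap_catch"],1)
path(([557.6,87.1,75],down(15.3)))
E
python3 look2.py
```

```text
22.5167 [557.6  86.8 130.2] [[-0.263, 0.965, 0.0], [0.965, 0.263, 0.0], [-0.0, 0.0, -1.0]] 31.02894659972592 [ 0.2 -0.1 -0.8]
cell_a 0.67 [229. 166.] [506.4 105.9  16.5]
cell_a 0.5 [158. 384.] [ 472.2 -165.6   16.5]
cell_a_nub 0.76 [284. 211.] [558.9  81.5  16.5]
cover_seat 0.62 [281. 165.] [545.9 120.8  40. ]
empty_bay 0.82 [282. 214.] [556.2  88.2  49.5]
snap_catch 0.78 [228. 165.] [509.9 112.2  48.5]
empty_bay 0.69 [205. 186.] [560.7  83.3  49.5]
snap_catch 0.63 [191. 212.] [504.3 112.   48.5]
empty_bay 0.68 [246. 174.] [551.2  98.2  49.5]
cover_seat 0.69 [240. 172.] [547.1 123.1  40. ]
snap_catch 0.88 [232. 170.] [528.9 131.3  48.5]
2 rows d [ 0.1 -0.  54.9] a [-0.01 -0.   -0.03]
```

>>> send_rows:
  deltas:
    - {"jaw": 27, "dx": 0.9, "dy": 0, "dz": 20, "ax": 0, "ay": 0, "az": 0}
    - {"jaw": 27, "dx": 0.9, "dy": 0, "dz": 40, "ax": 0, "ay": 0, "az": 0}
    - {"jaw": 27, "dx": 0.9, "dy": 0, "dz": 60, "ax": 0, "ay": 0, "az": 0}
    - {"jaw": 27, "dx": 0.9, "dy": 0, "dz": 66, "ax": 0, "ay": 0, "az": 0}
    - {"jaw": 27, "dx": 0.9, "dy": 0, "dz": 66, "ax": 0, "ay": 0, "az": 0}

```text
time: 23.63
tcp_pos: [556.2, 87.6, 62.4]
tcp_rot: [[-0.263, 0.965, -0.003], [0.965, 0.263, -0.001], [0.0, -0.003, -1.0]]
contact_force: [0.3, -0.4, -0.8]
finger_gap: 30.9
gripper_force: 60.1
```

>>> send_rows:
  deltas:
    - {"jaw": 27, "dx": 0, "dy": 0, "dz": 4, "ax": 0, "ay": 0, "az": 0}
    - {"jaw": 27, "dx": 0, "dy": 0, "dz": 8, "ax": 0, "ay": 0, "az": 0}
    - {"jaw": 27, "dx": 0, "dy": 0, "dz": 10, "ax": 0, "ay": 0, "az": 0}
    - {"jaw": 27, "dx": 0, "dy": 0, "dz": 10, "ax": 0, "ay": 0, "az": 0}
    - {"jaw": 27, "dx": 0, "dy": 0, "dz": 10, "ax": 0, "ay": 0, "az": 0}

```text
time: 24.05
tcp_pos: [557.7, 87.9, 54.3]
tcp_rot: [[-0.263, 0.965, 0.001], [0.965, 0.263, 0.0], [-0.0, 0.001, -1.0]]
contact_force: [-0.2, -0.1, -1.1]
finger_gap: 30.8
gripper_force: 60.1
```

>>> send_rows:
  deltas:
    - {"jaw": 27, "dx": 0, "dy": 0, "dz": 2, "ax": 0, "ay": 0, "az": 0}
    - {"jaw": 27, "dx": 0, "dy": 0, "dz": 4, "ax": 0, "ay": 0, "az": 0}
    - {"jaw": 27, "dx": 0, "dy": 0, "dz": 6, "ax": 0, "ay": 0, "az": 0}
    - {"jaw": 27, "dx": 0, "dy": 0, "dz": 8, "ax": 0, "ay": 0, "az": 0}
    - {"jaw": 27, "dx": 0, "dy": 0, "dz": 8, "ax": 0, "ay": 0, "az": 0}

```text
time: 24.47
tcp_pos: [557.2, 87.8, 45.4]
tcp_rot: [[-0.263, 0.965, -0.001], [0.965, 0.263, -0.0], [0.0, -0.001, -1.0]]
contact_force: [0.1, -0.7, -0.7]
finger_gap: 30.9
gripper_force: 60.1
```

>>> send_rows:
  deltas:
    - {"jaw": 27, "dx": 0, "dy": 0, "dz": 1, "ax": 0, "ay": 0, "az": 0}
    - {"jaw": 27, "dx": 0, "dy": 0, "dz": 2, "ax": 0, "ay": 0, "az": 0}
    - {"jaw": 27, "dx": 0, "dy": 0, "dz": 2, "ax": 0, "ay": 0, "az": 0}

```text
time: 24.72
tcp_pos: [557.4, 87.8, 43.7]
tcp_rot: [[-0.263, 0.965, -0.0], [0.965, 0.263, -0.0], [0.0, -0.0, -1.0]]
contact_force: [-0.4, 0.7, -1.4]
finger_gap: 30.5
gripper_force: 60.1
```

>>> send_rows:
  deltas:
    - {"jaw": 27, "dx": 0, "dy": 0, "dz": 1, "ax": 0, "ay": 0, "az": 0}
    - {"jaw": 27, "dx": 0, "dy": 0, "dz": 2, "ax": 0, "ay": 0, "az": 0}
    - {"jaw": 27, "dx": 0, "dy": 0, "dz": 2, "ax": 0, "ay": 0, "az": 0}
    - {"jaw": 27, "dx": 0, "dy": 0, "dz": 2, "ax": 0, "ay": 0, "az": 0}

```text
time: 25.05
tcp_pos: [557.4, 87.8, 41.9]
tcp_rot: [[-0.263, 0.965, -0.0], [0.965, 0.263, -0.0], [-0.0, -0.0, -1.0]]
contact_force: [-0.4, -0.0, -3.0]
finger_gap: 31.1
gripper_force: 60.1
```

>>> send_rows:
  deltas:
    - {"jaw": 27, "dx": 0, "dy": 0, "dz": 1, "ax": 0, "ay": 0, "az": 0}
    - {"jaw": 27, "dx": 0, "dy": 0, "dz": 1, "ax": 0, "ay": 0, "az": 0}
    - {"jaw": 27, "dx": 0, "dy": 0, "dz": 1, "ax": 0, "ay": 0, "az": 0}

```text
time: 25.3
tcp_pos: [557.6, 87.8, 41.3]
tcp_rot: [[-0.263, 0.965, 0.0], [0.965, 0.263, 0.0], [-0.0, 0.0, -1.0]]
contact_force: [-0.8, 0.1, 5.0]
finger_gap: 30.6
gripper_force: 60.9
```

Seated at the predicted height. Release and rise, then verify with the networks.

>>> send_rows:
  deltas:
    - {"jaw": 32, "dx": 0, "dy": 0, "dz": 0, "ax": 0, "ay": 0, "az": 0}
    - {"jaw": 36, "dx": 0, "dy": 0, "dz": 0, "ax": 0, "ay": 0, "az": 0}
    - {"jaw": 42, "dx": 0, "dy": 0, "dz": 0, "ax": 0, "ay": 0, "az": 0}
    - {"jaw": 46, "dx": 0, "dy": 0, "dz": 0, "ax": 0, "ay": 0, "az": 0}
    - {"jaw": 46, "dx": 0, "dy": 0, "dz": 0, "ax": 0, "ay": 0, "az": 0}

```text
time: 25.72
tcp_pos: [557.5, 87.8, 40.8]
tcp_rot: [[-0.263, 0.965, -0.0], [0.965, 0.263, -0.0], [-0.0, -0.0, -1.0]]
contact_force: [0.8, -0.1, -0.4]
finger_gap: 45.9
gripper_force: 0.0
```

>>> send_rows:
  deltas:
    - {"jaw": 46, "dx": 0, "dy": 0, "dz": -15, "ax": 0, "ay": 0, "az": 0}
    - {"jaw": 46, "dx": 0, "dy": 0, "dz": -45, "ax": 0, "ay": 0, "az": 0}
    - {"jaw": 46, "dx": 0, "dy": 0, "dz": -85, "ax": 0, "ay": 0, "az": 0}
    - {"jaw": 46, "dx": 0, "dy": 0, "dz": -125, "ax": 0, "ay": 0, "az": 0}
    - {"jaw": 46, "dx": 0, "dy": 0, "dz": -160, "ax": 0, "ay": 0, "az": 0}

```text
time: 26.13
tcp_pos: [557.5, 87.8, 203.2]
tcp_rot: [[-0.263, 0.965, 0.001], [0.965, 0.263, 0.0], [-0.0, 0.001, -1.0]]
contact_force: [0.5, -0.1, -0.3]
finger_gap: 45.9
gripper_force: 0.0
```

```bash
python3 - <<'E'
from h import *
for i in range(10): r.snapshot("scene")
s=r.get_state();print(s["time"],np.round(s["tcp_pos"],1),np.round(s["contact_force"],1))
Z["cell_a"]=Z["cell_a_nub"]=49.5
p=r.snapshot("wrist");survey(p,s,["cell_a","cell_a_nub","empty_bay","cover_seat"],3)
for e in r.search_frame(p,"cell_a")[:3]:
    x=e["extent"];print(np.round(x),round(e["score"],2))
im=p["image"]
for v in range(60,240,8):
    row=im[v,240:330].max(1);h=cv2.cvtColor(im[v:v+1,240:330],cv2.COLOR_BGR2HSV)[0]
    print(v,"".join("o" if (a[1]>130 and a[2]>60 and a[0]<20) else "#" if x<60 else "+" if x<110 else "." for x,a in zip(row[::2],h[::2])))
Z["cover"]=0
q=r.snapshot("top");survey(q,None,["cover","cell_c","cell_b","block","bell","dolly"],3)
E
```

```text
26.6333 [556.8  87.7 199.5] [ 0.8  0.5 -0. ]
cell_a 0.69 [175. 350.] [ 479.7 -133.2   49.5]
cell_a 0.66 [285. 192.] [556.8  89.4  49.5]
cell_a_nub 0.84 [287. 165.] [552.  114.8  49.5]
empty_bay 0.28 [362. 238.] [642.6  64.8  49.5]
cover_seat 0.9 [283. 155.] [546.1 121.1  40. ]
[268. 159. 307. 230.] 0.82
[162. 348. 180. 365.] 0.62
60 .....####################################....
68 .........##++##++++++++++++++++#+++++##......
76 .............+######o..o.######+.............
84 .............+######+++++#######............+
92 .............+oooooooooooooooooo+.......+..++
100 .............++#####++++#######o+.......++.++
108 .............+######++++#########.........+++
116 .............+######++++########+........++++
124 .............+######++++########+.......+++++
132 .............+######+++#########........+++++
140 ....#+.......+########+#########......+++++++
148 .+..#+.......++++############+##.....++++++++
156 .+..#........+#+++++++++++++++++.....++++++++
164 .+..+........+###............+##....+++++++++
172 .+..++.......+oooooooooooooooooo+..++++++++++
180 .............+ooooo
[... 167 characters left out ...]
+++++++++
212 +...++++++++++##################++++++#####++
220 +++.++++#+++++##################++#+###++####
228 +++++++++++++#######++#########++#+####+#####
236 #++++++++++#+##################+#++##+#+#####
cover 0.95 [408. 240.] [ 442.6 -369.4    0. ]
cell_c 0.85 [202. 188.] [561.   95.8  16.5]
cell_c 0.81 [361. 258.] [ 404.3 -258.5   16.5]
cell_c 0.7 [190. 197.] [541.5 120.3  16.5]
cell_b 0.85 [202. 188.] [561.5  96.4  13. ]
cell_b 0.81 [361. 258.] [ 404.2 -259.2   13. ]
cell_b 0.7 [190. 197.] [541.9 121.   13. ]
block 0.91 [362. 201.] [ 533.1 -267.1    0. ]
bell 0.96 [268. 193.] [550.5 -53.3   0. ]
dolly 0.82 [218. 148.] [655.6  62.1   0. ]
dolly 0.41 [393. 246.] [ 428.5 -335.9    0. ]
```

```bash
python3 -c "
from rig import r
print(r.hand_in())"
```

```text
the job is handed in; nothing more can be done
None
```

Job handed in at about 27 s: by my last checks the cover lies flat and clear on the patch, and the 33 x 61 mm cell is down in the empty bay with its raised end to the lamp head. The hand-in returned no verdict, and I viewed 11 pictures, one over the limit of 10.

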